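# Put a sown pot into the pedal-lift propagator

## Robot

A 6-joint arm with a two-finger parallel gripper is mounted at the origin on the work surface. World frame = base frame: x ahead of the robot, y to its left, z up, the work surface at z = 0. Lengths are in m, angles in rad, forces in N, time in s.
With the tool pointing down it reaches from about 0.3 to 0.875 m from the base axis. Payload 6.4 kg.
Tool frame: the origin (TCP) lies at the very end of the fingers, on their centre line; the grasp point (between the pads) lies tcp_to_grasp behind it (tcp_to_grasp is the distance from the TCP to the grasp point, in m); z points along the fingers, y is the direction in which the jaws open and shut (so a half turn about z gives the same grasp; the last joint's range is limited). The gripper opens to 85 mm and grips with 20 to 120 N. Pads are 22 mm wide; open, the fingers measure 114 mm over their backs; the gripper's body (76 mm by 85 mm) begins 54 mm behind the grasp point. The pads swing forward as they close: fully open they stand 13 mm farther back than shut.
Start: joints at [-0.206, 0.181, 1.607, -0, 1.354, -0.206], TCP at [0.575, 0, 0.231] pointing down, gripper open.
Joint ranges: [-2.99, 2.99], [-0.89, 2.07], [0.3, 2.58], [-1.14, 4.28], [0, 2.63], [-3.12, 3.12]. Speed limits (rad/s): [2.57, 2.57, 3.01, 3.14, 3.14, 3.14].

## Interface

Orientations are given as a unit quaternion [w, x, y, z].
In Python, from bench import get_obs, camera, hand_in, tcp_to_grasp gives the robot as it stands.
- The arm moves only by the shell command python3 -m inch 'ROWS' [OPENING]. ROWS is JSON, a list of rows, each an object with "delta_pos": the shift along the tool's x, y, z in cm, a list of three; "rotation": the turn, a rotation vector about the tool's x, y, z in rad, a list of three. In form: [{"delta_pos": [x, y, z], "rotation": [rx, ry, rz]}, ...]. A call has 1 to 10 rows; each row shifts and turns the commanded pose from where the row before left it, along the tool's axes as they then stand; what a row does not reach is not made up. A row lasts 1/10 s, in which the tool goes at most 50 mm and 8.59 degrees, less where a joint would pass 70% of its speed; a pose out of reach is approached as far as the arm can. A call is refused whole if a number of a shift passes 5 or a number of a turn 0.15, either way. A call with a gripper value outside its range is refused whole. OPENING is the finger opening in cm, from 0 to 8.54, set as the call begins (- or left out, the last holds). The fingers move at their own pace and stop on an object; the grip force is fixed at half the most. Time passes only in rows, so rows that do not move let the fingers close. It gives the time, the measured TCP pose, the force and the opening at its end, in the units of the state.
- get_obs(): the state, without advancing time (a new reading comes with each control period).
- camera(name): name is "scene" or "side" or "wrist"; returns a dict with "color" (480x640x3 uint8, red, green, blue), "vfov" (degrees; the focal length in pixels is half the picture's height over the tangent of half this angle, whatever the lens; pixels are square), "cx", "cy" (the principal point, pixels), "eye" and "orientation" of the camera in the world; the wrist camera has in their place "T_tool_cam" (4x4, takes a point from camera to tool coordinates, whose origin is the TCP and whose axes are the flange's). Camera axes: x right, y down, z forward; pixel columns grow to the right and rows downward; lengths in m; the calibration is good to about 2 mm. The wrist camera is an equidistant fisheye: a pixel r from the principal point sees the ray r / f radians off the axis. A picture is of the moment at which its call begins: read the wrist's pose just before it. There is no depth.
- hand_in(): hands the job in, once; it reports no verdict.
The state is a dict: "time_s": time; "q": joint angles; "dq": joint speeds; "joint_efforts": joint torques, N m; "eef_pos": TCP position; "eef_rot": TCP orientation; "wrist_force": force on the tool from outside, world axes, zero at the start; "torque": the same for the moment, N m; "opening": opening from 0.0 (shut) to 1.0 (fully open).
Only numpy, scipy, OpenCV 4.12 (cv2) and the standard library are available. Lean on these libraries where they do the work, as an engineer would, in place of code of your own. Each camera call takes 0.05 s, during which the arm holds its last target.

## Task

Put the small clay pot from the bench into the propagator: press the pedal all the way down so that the hood tips back and stays open by itself, stand the pot upright in the empty saucer inside, then lift the pedal and, keeping hold of it, ease it back up so that the hood comes fully shut without dropping or slamming. Work the hood by its pedal only, and leave the other pot inside and the things on the bench where they are.

Things in the scene. Friction and masses are not known exactly. Their poses are not given: they have to be found in the camera images.
- propagator: Black open-topped box, outside 172 (x) x 292 (y) x 85 mm high, walls and floor 6 mm, fixed to the bench, turned so that its front (its -x side) looks towards the robot's right and back. Origin: centre of its underside. A linkage cover along the +y side reaches y 169 mm and is 85 mm high. Nothing is above the box when the hood is open.
- shelf_edge (a point): Middle of the lower front edge of a fixed wire shelf over the pedal, 195 mm over the bench. It runs 72 mm back (+x), 165 mm either way in y, 10 mm thick, boxes on it to z 227 mm, posts at y +-158 mm. Axes as propagator. It blocks the pad from straight above: lean the gripper 25 to 45 degrees, its body away from the box, over its front (-x).
- pedal: Pedal lever, 16 mm wide steel with a grey pad at its end. Origin on its hinge line, 70 mm over the bench, 98 mm in front (-x) of the propagator's centre, at the middle of its width; it turns about y. At rest its axes are those of propagator and the lever points to -x, 15 degrees above level; fully down, 37 degrees further, it points 22 degrees below level.
- pad (a point): Centre of the pedal pad, 92 mm from the pedal's hinge line: a grey block 40 mm long, 30 mm wide (along y; pinch here), 14 mm thick, in line with the lever. 94 mm over the bench at rest, 35 mm fully down. Axes as pedal. Pressing takes 6 to 12 N at first, less as the hood nears upright.
- hood (a joint): Hood angle (rad): 0 = shut, pedal up; 1.95 = fully open, pedal down on its stop. The linkage makes it 3 times the pedal's angle (0 to 0.65 rad). No spring: the hood's weight pulls the pedal up while the hood is short of upright (below 1.57); beyond, the hood tips back by itself and keeps the pedal down.
- hood_edge (a point): Middle of the free front edge of the hood, a flat clear panel in an aluminium frame, 176 x 296 x 8 mm, 0.2 to 0.4 kg. The hood's hinge is the box's rear (+x) top edge, 88 mm behind the box's centre, 86 mm over the bench. Shut: level, on the box. It swings up and back; open it stands about 22 degrees past upright.
- pot: Small clay pot, filled, 66 mm high, standing on the bench: foot 48 mm across, and a rim band 62 mm across over the top 22 mm (grasp here from above). About 0.15 to 0.3 kg. Origin: centre of its underside, z up.
- saucer: Empty clay saucer fixed to the propagator's floor in the left or right half, 86 mm across, 11 mm high, flat inside over 78 mm, inner floor 4 mm above its underside. Origin: centre of its underside, which is 6 mm over the bench. The pot stands inside its raised edge with some 15 mm play all round.
- neighbour: Second pot like pot, standing on the propagator's floor in the other half, 130 mm from the saucer. Origin: centre of its underside. Leave it.
- big_pot: Larger clay pot, 104 mm across, 95 mm high, on the bench. Origin: centre of its underside. Leave it.
- trowel: Hand trowel, wooden handle and steel blade, 285 mm long, lying on the bench. Origin: on the bench under the joint of handle and neck. Leave it.
- spray: White bottle, 80 mm across, 190 mm high. Origin: centre of its underside. Leave it.
- tin: Flat metal tin 70 x 45 x 24 mm. Origin: centre of its underside. Leave it.
- labels: Stack of wooden plant labels, 100 x 22 x 12 mm. Origin: centre of its underside. Leave it.
- dibber: Turned wooden dibber, 160 mm long, 32 mm across, lying on the bench. Origin: on the bench under its middle. Leave it.

How it is judged:
By the outcome, as a careful person would: the job done as asked, in the order asked, and still so for the second after the job is handed in, with the robot touching nothing.
It also fails if it takes over 72 s, if anything falls off the work surface, if the arm or the gripper's body presses on something with over 40 N, if the wrist force passes 120 N, or if a joint passes its speed limit or range.

## Working session

There is one attempt and no reset: what is moved stays moved. The work goes in short steps, Python scripts to look and compute and a shell command to move; the robot and the scene stay as the last step left them, time stands still between calls to the robot, and variables do not carry over. Pictures are saved under pics/ and viewed, and the job is handed in when it is done.

```bash
ls; mkdir -p pics
python3 - <<'E'
from bench import *
import cv2
o=get_obs();print(o, tcp_to_grasp)
for n in("scene","side","wrist"):
    c=camera(n);cv2.imwrite(f"pics/{n}0.png",c["color"][:,:,::-1]);print(n,{k:v for k,v in c.items() if k!="color"})
E
```

```text
pics
{'time_s': 0.0, 'q': array([-2.06288334e-01,  1.81540830e-01,  1.60804715e+00, -3.46942068e-05,
        1.35379934e+00, -2.06336079e-01]), 'dq': array([ 0.00176162, -0.00104784,  0.0002849 ,  0.00056594,  0.0010271 ,
       -0.00102301]), 'joint_efforts': array([ 3.41415571e-04, -4.44869328e+01, -3.51340663e+01, -2.51131587e-04,
        9.11703974e-03,  3.43231875e-05]), 'eef_pos': array([5.74425718e-01, 1.33351930e-04, 2.30365361e-01]), 'eef_rot': array([-7.41765303e-04,  7.07086964e-01,  7.07126028e-01, -5.05248934e-04]), 'wrist_force': array([ 0.45054526, -0.37941454,  0.39353986]), 'torque': array([-0.06377338,  0.01410665, -0.02448815]), 'opening': 0.9988317968103843} 0.0187
scene {'vfov': 50.80082675979482, 'cx': 322.3931764276543, 'cy': 243.46574144583025, 'eye': array([ 1.44179746, -0.46899773,  1.09803223]), 'orientation': array([-0.34726063,  0.77401735,  0.48602344, -0.20997243])}
side {'vfov': 44.37326736760902, 'cx': 329.9483452354019, 'cy': 239.9092628493285, 'eye': array([ 1.4490055 , -0.60125299,  1.16477037]), 'orientation': array([-0.35361552,  0.80224473,  0.44316401, -0.18698961])}
wrist {'vfov': 65.70646984690485, 'cx': 314.1843783350952, 'cy': 240.82031212100836, 'T_tool_cam': array([[ 7.64314326e-04, -9.65120605e-01, -2.61804570e-01,
         6.69519112e-02],
       [ 9.99999634e-01,  8.37986745e-04, -1.69761086e-04,
        -1.35456421e-04],
       [ 3.83228682e-04, -2.61804345e-01,  9.65120893e-01,
        -1.43101009e-01],
       [ 0.00000000e+00,  0.00000000e+00,  0.00000000e+00,
         1.00000000e+00]])}
```

View pics/scene0.png

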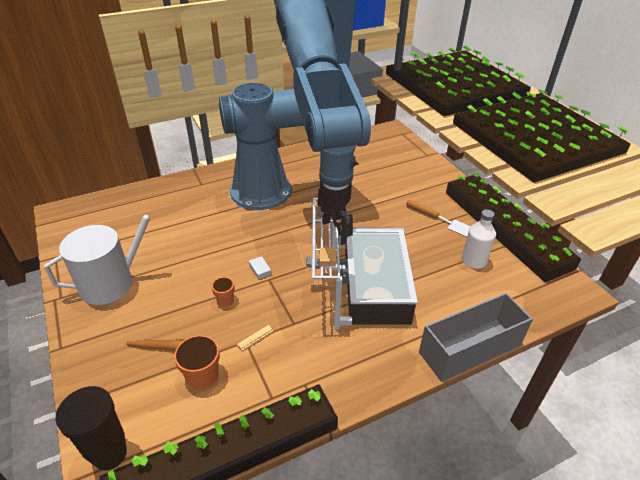

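View pics/side0.png

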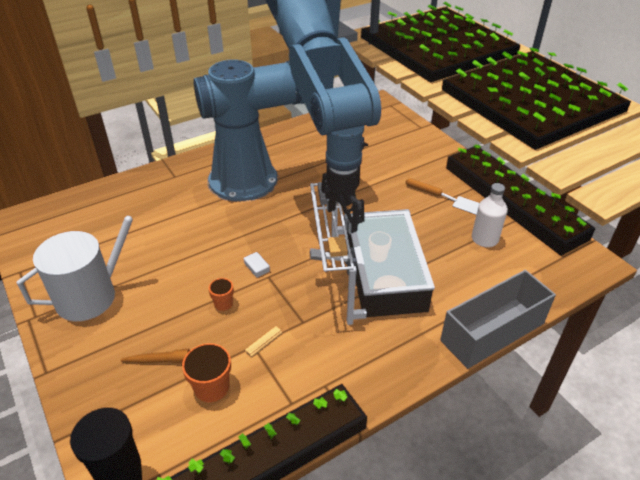

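View pics/wrist0.png

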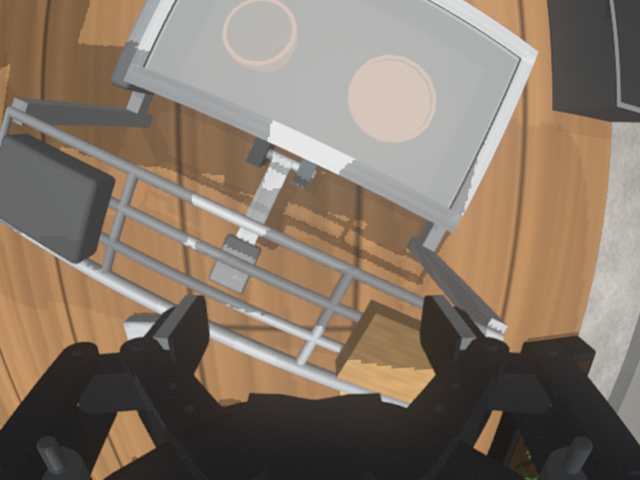

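Wrist view: hood front edge runs from about (135,68) to (455,225), the pad is near (232,270) and the shelf lies over the pedal. In scene0 the pot is at about (223,292). I'll take enlarged crops to measure.

```bash
cat > h.py <<'E'
import numpy as np, cv2
from scipy.spatial.transform import Rotation as R
from bench import *
CAL={}
def Rq(q): return R.from_quat([q[1],q[2],q[3],q[0]]).as_matrix()
def snap(n,fn=None):
    o=get_obs(); c=camera(n)
    if n=="wrist":
        T=np.eye(4);T[:3,:3]=Rq(o["eef_rot"]);T[:3,3]=o["eef_pos"];T=T@c["T_tool_cam"]
    else:
        T=np.eye(4);T[:3,:3]=Rq(c["orientation"]);T[:3,3]=c["eye"]
    cal=dict(T=T,f=240/np.tan(np.radians(c["vfov"]/2)),cx=c["cx"],cy=c["cy"],fish=n=="wrist")
    if fn: cv2.imwrite(f"pics/{fn}.png",c["color"][:,:,::-1]); np.save(f"pics/{fn}.npy",cal,allow_pickle=True)
    return c["color"],cal
def load(fn): return np.load(f"pics/{fn}.npy",allow_pickle=True).item()
def proj(cal,P):
    P=np.atleast_2d(P);p=(P-cal["T"][:3,3])@cal["T"][:3,:3]
    if cal["fish"]:
        r=np.linalg.norm(p[:,:2],axis=1);th=np.arctan2(r,p[:,2]);s=cal["f"]*th/np.maximum(r,1e-9)
        uv=p[:,:2]*s[:,None]
    else: uv=p[:,:2]/p[:,2:]*cal["f"]
    return uv+[cal["cx"],cal["cy"]]
def onz(cal,uv,z):
    d=np.array([(uv[0]-cal["cx"])/cal["f"],(uv[1]-cal["cy"])/cal["f"],1.])
    if cal["fish"]:
        r=np.hypot(d[0],d[1]);d=np.array([*(d[:2]/max(r,1e-9)*np.sin(r)),np.cos(r)])
    d=cal["T"][:3,:3]@d;e=cal["T"][:3,3]
    return e+d*(z-e[2])/d[2]
def crop(fn,x,y,w,h,s,out):
    im=cv2.imread(f"pics/{fn}.png")[y:y+h,x:x+w];cv2.imwrite(f"pics/{out}.png",cv2.resize(im,None,fx=s,fy=s,interpolation=cv2.INTER_CUBIC))
E
python3 - <<'E'
from h import *
for n in("scene","side","wrist"): snap(n,n+"1")
crop("scene1",290,180,190,150,4,"c1"); crop("scene1",100,240,190,150,4,"c2"); crop("side1",300,170,190,150,4,"c3")
E
```

```text
(no output)
```

View pics/c1.png

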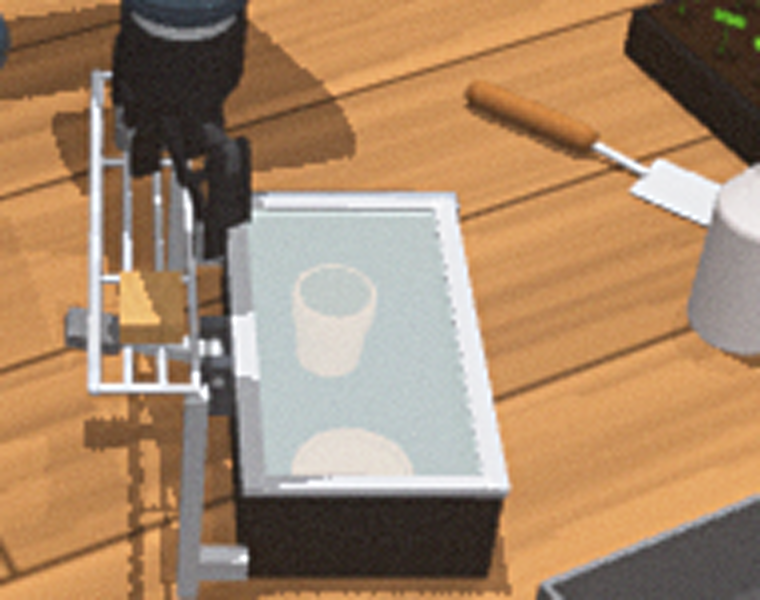

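View pics/c2.png

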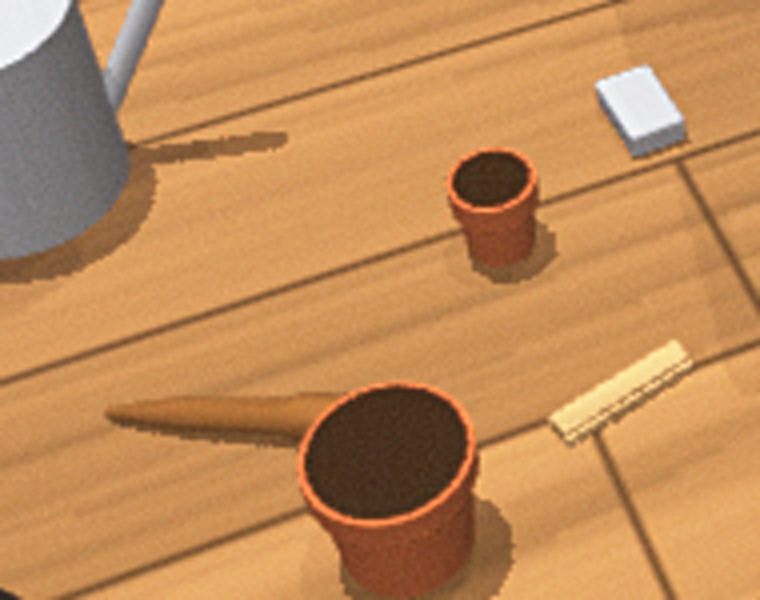

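View pics/c3.png

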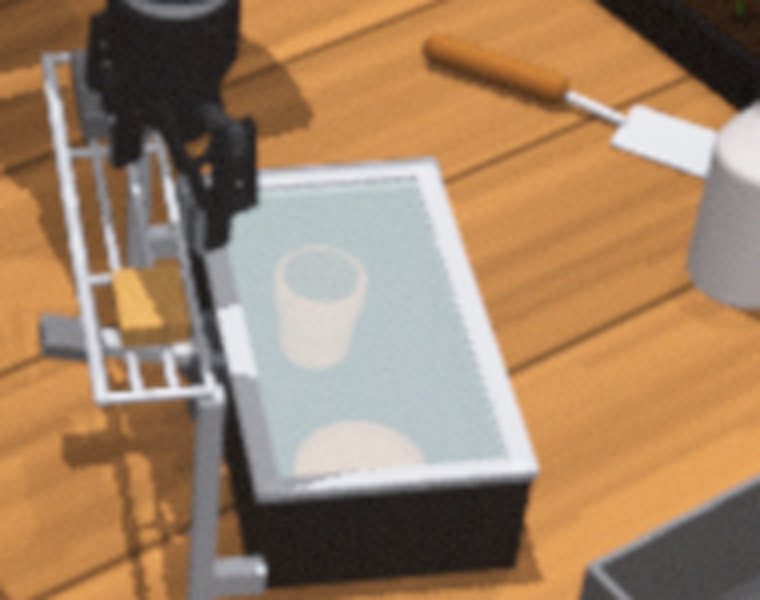

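Run:
```python
from h import *
crop("wrist1",390,0,200,150,4,"w1");crop("wrist1",390,120,200,150,4,"w1b"); crop("wrist1",80,0,200,150,4,"w2"); crop("wrist1",190,110,200,200,3,"w3")
```

```text
(no output)
```

View pics/w1.png

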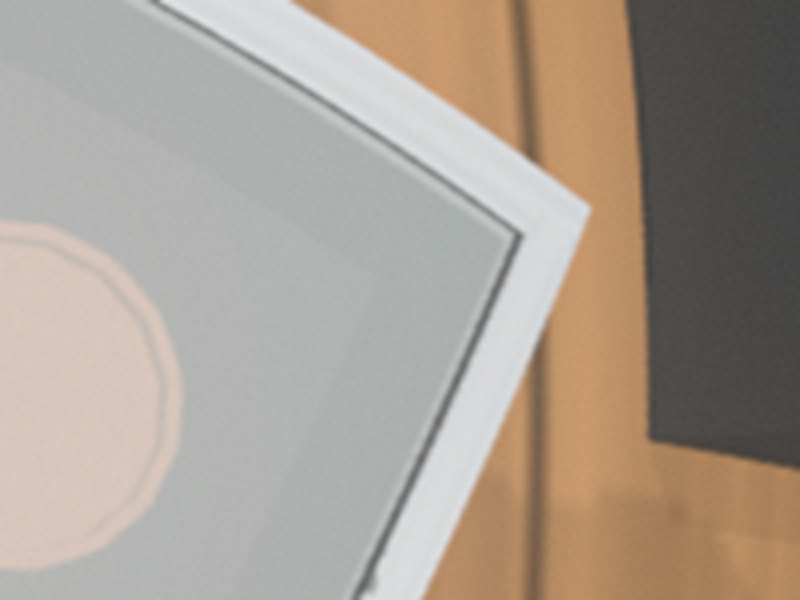

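View pics/w1b.png

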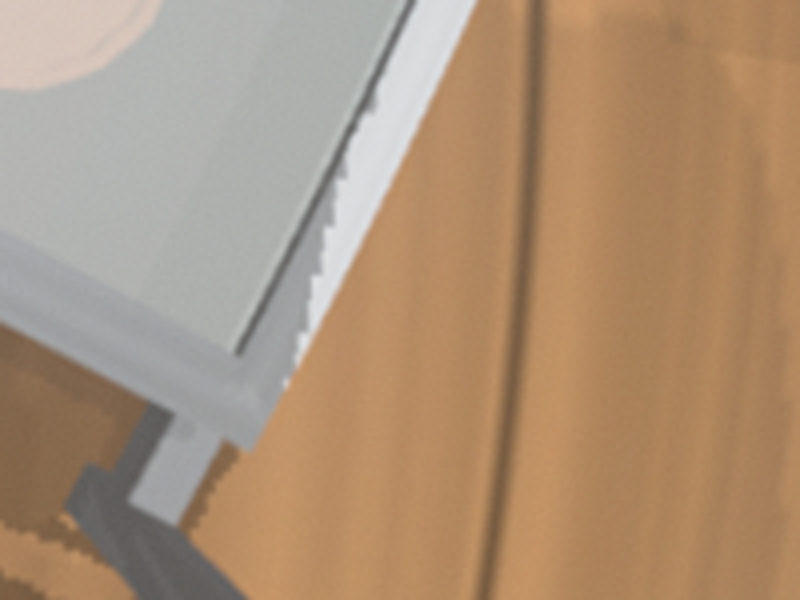

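View pics/w2.png

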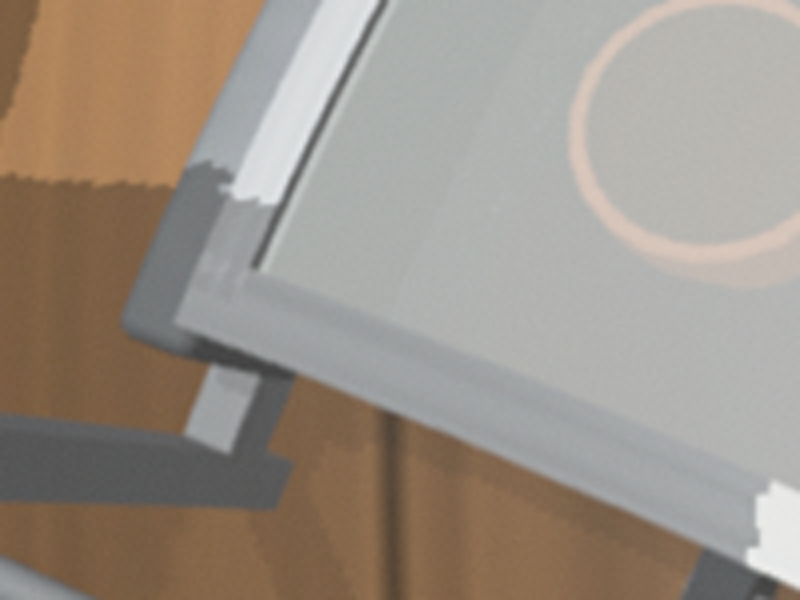

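View pics/w3.png

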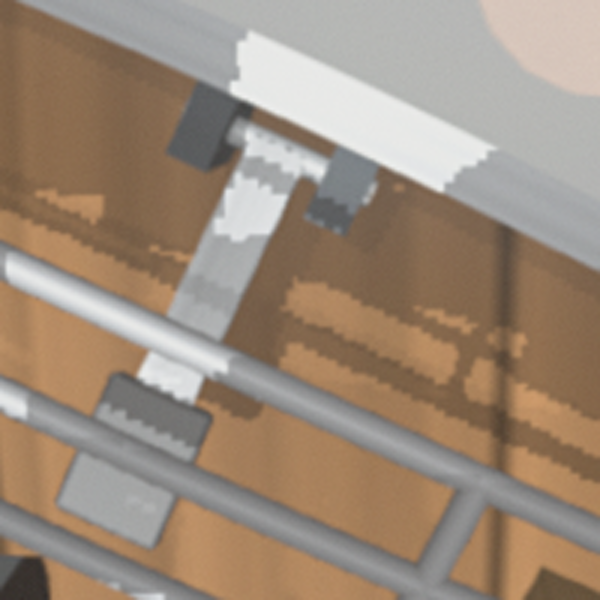

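```bash
cat > fit1.py <<'E'
from h import *
from scipy.optimize import least_squares
W=load("wrist1");S=load("scene1");D=load("side1")
# local hood top corners
cs={'bn':(88,-148),'fn':(-88,-148),'fp':(-88,148),'bp':(88,148)}
obs=[(W,'bn',(537.5,52)),(W,'fn',(452,232.5)),(W,'fp',(123.8,80.5)),
(S,'bn',(290+508/4,180+490/4)),(S,'fn',(290+243/4,180+493/4)),(S,'bp',(290+457/4,180+194/4)),
(D,'bn',(300+538/4,170+472/4)),(D,'fn',(300+257/4,170+500/4)),(D,'bp',(300+437/4,170+158/4))]
def res(p,z=None):
    x,y,a=p[:3]; z=p[3]
    out=[]
    for cal,n,uv in obs:
        l=np.array(cs[n])/1000;P=[x+l[0]*np.cos(a)-l[1]*np.sin(a),y+l[0]*np.sin(a)+l[1]*np.cos(a),z]
        out.append(proj(cal,P)[0]-uv)
    return np.ravel(out)
r=least_squares(res,[.6,.2,1.1,.09],loss='soft_l1');print(r.x,np.degrees(r.x[2]));print(r.fun.reshape(-1,2).round(1))
np.save("prop.npy",r.x)
E
python3 fit1.py
python3 - <<'E'
from h import *
W=load("wrist1");S=load("scene1");D=load("side1")
x,y,a,_=np.load("prop.npy")
c,s=np.cos(a),np.sin(a)
L=lambda X,Y,Z:(x+X*c-Y*s,y+X*s+Y*c,Z)
for n,P in dict(hinge=L(-.098,0,.07),pad=L(-.098-.092*np.cos(.262),0,.094)).items(): print(n,np.round(P,4),proj(W,P),proj(S,P))
# pot rim top centre at z=.066
for cal,uv in((S,(100+492/4,240+182/4)),):print("pot",onz(cal,uv,.064))
print("saucer S?",onz(W,(391,98),.01), "neigh",onz(W,(260,33),.072))
E
```

```text
[0.59171086 0.14139394 1.12367891 0.09343475] 64.38205906952837
[[-0.3  0.1]
 [ 0.4  0.1]
 [ 0.6 -0.4]
 [ 0.8 -0.5]
 [ 0.3 -1.4]
 [-0.7  0.5]
 [-0.7 -0.4]
 [-0.8 -1.7]
 [-1.4  1.3]]
hinge [0.5493 0.053  0.07  ] [[283.41722118 159.6673098 ]] [[344.59108279 268.35564812]]
pad [ 0.5109 -0.0271  0.094 ] [[235.37639564 262.52219331]] [[313.72461705 262.27192058]]
pot [ 0.45874332 -0.28180817  0.064     ]
saucer S? [0.64920297 0.11276746 0.01      ] neigh [0.53034443 0.15979926 0.072     ]
```

Run:
```python
from h import *
W=load("wrist1");S=load("scene1")
x,y,a,_=np.load("prop.npy")
c,s=np.cos(a),np.sin(a)
def pl(P): d=P[:2]-[x,y]; return np.round([d[0]*c+d[1]*s,-d[0]*s+d[1]*c],4)
for uv in((228,213),(20,112),(387,285),(280,352),(160,303),(60,245)):print(uv,pl(onz(W,uv,.20)))
for uv in((290+95/4,180+75/4),(290+95/4,180+388/4),(290+205/4,180+390/4)):print("S",uv,pl(onz(S,uv,.2)))
```

```text
(228, 213) [-0.1225  0.0066]
(20, 112) [-0.1212  0.1514]
(387, 285) [-0.122  -0.0807]
(280, 352) [-0.182  -0.0475]
(160, 303) [-0.1853  0.0237]
(60, 245) [-0.1833  0.0949]
S (313.75, 198.75) [-0.1877  0.1582]
S (313.75, 277.0) [-0.1861 -0.1608]
S (341.25, 277.5) [-0.1183 -0.1622]
```

Run:
```python
from h import *
crop("wrist1",0,90,260,200,3,"w4");crop("wrist1",200,230,260,190,3,"w5")
```

```text
(no output)
```

View pics/w4.png

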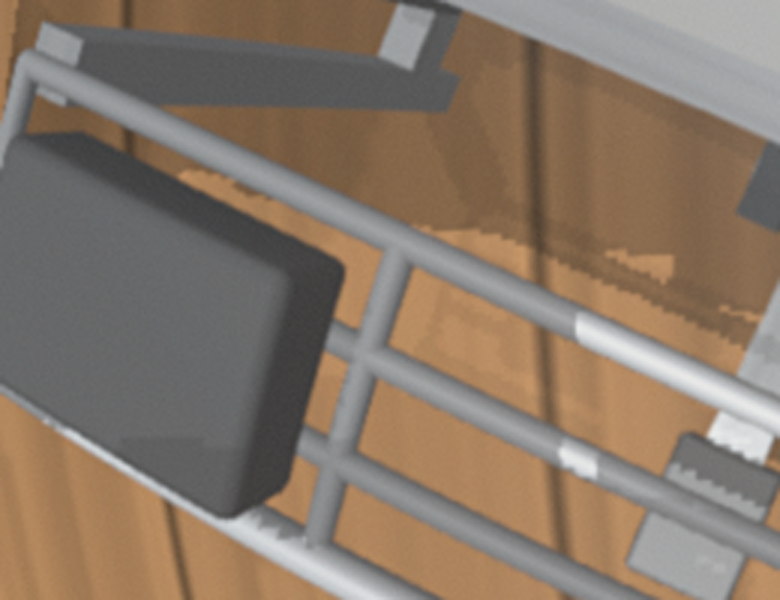

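View pics/w5.png

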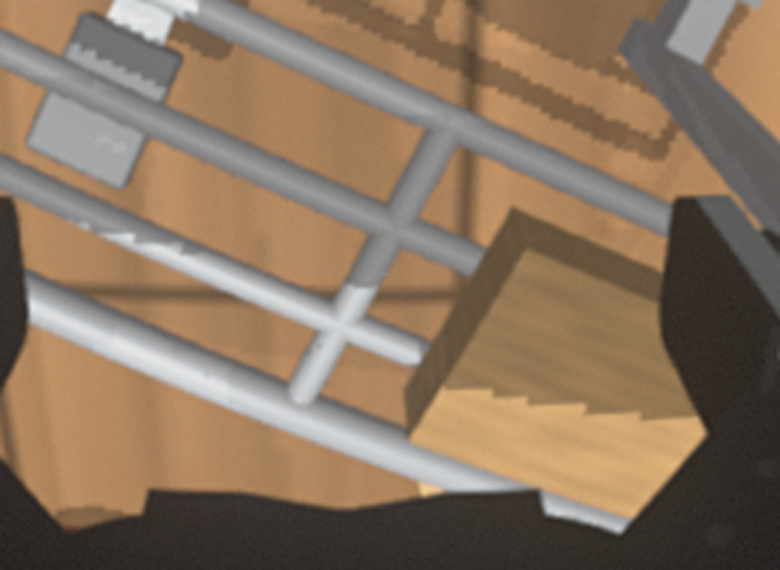

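```bash
cat > plan.py <<'E'
from h import *
x0,y0,a0,_=np.load("prop.npy")
RP=R.from_euler('z',a0).as_matrix()
def P2W(X,Y,Z): return np.array([x0,y0,0])+RP@[X,Y,Z]
def lean(th):  # tool x = prop +x tilted up, tool y=-prop y
    t=np.radians(th); zx=np.array([np.sin(t),0,-np.cos(t)]);xx=np.array([np.cos(t),0,np.sin(t)]);yy=np.cross(zx,xx)
    return RP@np.stack([xx,yy,zx],1)
def pedal(down,th,back=0,off=0):  # down rad 0..0.65
    ph=np.radians(15)-down
    Z=.07+.092*np.sin(ph);X=-.098-.092*np.cos(ph)
    Rm=lean(th);g=P2W(X-off,0,Z)
    return g+Rm[:,2]*(tcp_to_grasp-back),Rm
def cur():
    o=get_obs();return o["eef_pos"],Rq(o["eef_rot"])
def rows(tgt,n=None,start=None):
    p,Rc=start or cur();pt,Rt=tgt
    w=R.from_matrix(Rc.T@Rt).as_rotvec();d=pt-p
    m=max(int(np.ceil(max(np.linalg.norm(d)/.045,np.linalg.norm(w)/.14))),1) if n is None else n
    out=[]
    for i in range(m):
        Ri=Rc@R.from_rotvec(w*i/m).as_matrix()
        out.append((np.round(Ri.T@d/m*100,2).tolist()))
    print("n",m,"dist",np.round(d,4),"rotvec/row",np.round(w/m,4).tolist());print(out)
E
python3 - <<'E'
from plan import *
p,Rc=cur()
up=(p+[0,0,.1],Rc)
rows(up)
for th in(40,):
  t=pedal(0,th,back=.12);print(t[0].round(4),t[1].round(3).tolist())
  v=(t[0]+np.array([0,0,.12]),t[1]);rows(v,start=up);rows(t,start=v)
E
```

```text
n 3 dist [0.  0.  0.1] rotvec/row [0.0, 0.0, 0.0]
[[0.0, -0.0, -3.33], [0.0, -0.0, -3.33], [0.0, -0.0, -3.33]]
[ 0.4828 -0.0858  0.1714] [[0.331, 0.902, 0.278], [0.691, -0.432, 0.58], [0.643, 0.0, -0.766]]
n 6 dist [-0.0921 -0.0859 -0.0396] rotvec/row [-0.0261, 0.1144, 0.0714]
[[-1.43, -1.53, 0.66], [-1.6, -1.44, 0.45], [-1.74, -1.33, 0.22], [-1.84, -1.2, -0.02], [-1.91, -1.07, -0.26], [-1.93, -0.92, -0.51]]
n 3 dist [ 0.    0.   -0.12] rotvec/row [0.0, 0.0, 0.0]
[[-2.57, 0.0, 3.06], [-2.57, 0.0, 3.06], [-2.57, 0.0, 3.06]]
```

```bash
python3 -m inch '[{"delta_pos":[0,0,-3.3],"rotation":[0,0,0]},{"delta_pos":[0,0,-3.3],"rotation":[0,0,0]},{"delta_pos":[0,0,-3.3],"rotation":[0,0,0]},{"delta_pos":[-1.43,-1.53,0.66],"rotation":[-0.026,0.114,0.071]},{"delta_pos":[-1.6,-1.44,0.45],"rotation":[-0.026,0.114,0.071]},{"delta_pos":[-1.74,-1.33,0.22],"rotation":[-0.026,0.114,0.071]},{"delta_pos":[-1.84,-1.2,0],"rotation":[-0.026,0.114,0.071]},{"delta_pos":[-1.91,-1.07,-0.26],"rotation":[-0.026,0.114,0.071]},{"delta_pos":[-1.93,-0.92,-0.51],"rotation":[-0.026,0.114,0.071]},{"delta_pos":[0,0,0],"rotation":[0,0,0]}]' 8.5
python3 - <<'E'
from plan import *
t=pedal(0,40,back=.12);v=(t[0]+np.array([0,0,.12]),t[1])
rows(v);rows(t);print(get_obs()["q"])
E
```

```text
time_s: 1.3
eef_pos: [0.4806, -0.0888, 0.2879]
eef_rot: [-0.183, 0.797, 0.497, 0.289]
wrist_force: [-0.3, 0.8, -0.8]
opening: 0.993
n 1 dist [0.0022 0.003  0.0035] rotvec/row [0.0008, -0.0011, -0.0081]
[[0.51, 0.06, -0.03]]
n 3 dist [ 0.0022  0.003  -0.1165] rotvec/row [0.0003, -0.0004, -0.0027]
[[-2.41, 0.04, 3.05], [-2.4, 0.03, 3.05], [-2.4, 0.03, 3.05]]
[-0.85934068 -0.02294438  1.86344664  0.63182249  1.61473273 -0.47830706]
```

```bash
python3 -m inch '[{"delta_pos":[-2.4,0.03,3.05],"rotation":[0,0,0]},{"delta_pos":[-2.4,0.03,3.05],"rotation":[0,0,0]},{"delta_pos":[-2.4,0.03,3.05],"rotation":[0,0,-0.008]},{"delta_pos":[0,0,0],"rotation":[0,0,0]}]'
python3 - <<'E'
from plan import *
snap("wrist","w10");rows(pedal(0,40,back=.12));rows(pedal(0,40))
W=load("w10");print(proj(W,[P2W(-.098-.092*np.cos(.262),0,.094),P2W(-.098,0,.07),P2W(-.098-.112*np.cos(.262)-.0018,.015,.1058),P2W(-.098-.112*np.cos(.262)-.0018,-.015,.1058)]).round(1))
E
```

```text
time_s: 1.7
eef_pos: [0.4835, -0.0807, 0.1704]
eef_rot: [-0.184, 0.793, 0.505, 0.288]
wrist_force: [-0.2, 1.0, -1.1]
opening: 0.996
n 1 dist [-0.0021 -0.0041 -0.0018] rotvec/row [-0.005, 0.0007, 0.0088]
[[-0.47, -0.01, -0.16]]
n 3 dist [ 0.0313  0.0654 -0.0937] rotvec/row [-0.0017, 0.0002, 0.0029]
[[-0.15, 0.02, 3.95], [-0.15, 0.01, 3.95], [-0.16, 0.0, 3.95]]
[[318.6 247.9]
 [318.9 162.7]
 [294.4 271.1]
 [342.6 271.5]]
```

View pics/w10.png

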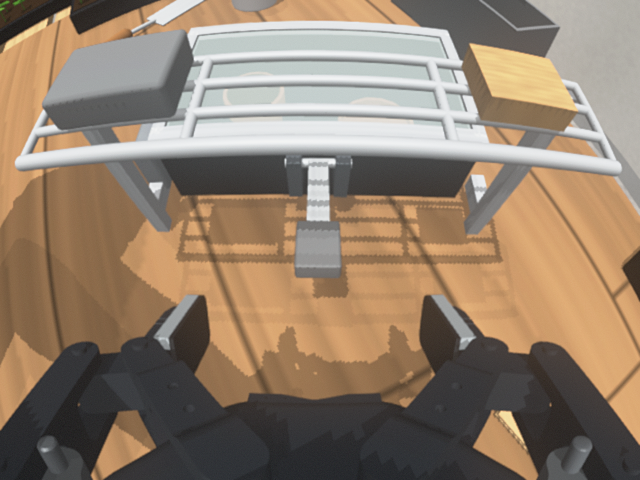

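The wrist view shows the pad at about (318,248), where the model predicts it, centred between the open jaws with the shelf above. I'll go in and pinch.

```bash
python3 -m inch '[{"delta_pos":[-0.15,0,3],"rotation":[0,0,0]},{"delta_pos":[-0.15,0,3],"rotation":[0,0,0]},{"delta_pos":[-0.1,0,3],"rotation":[0,0,0]},{"delta_pos":[-0.05,0,2.8],"rotation":[0,0,0.008]},{"delta_pos":[0,0,0],"rotation":[0,0,0]},{"delta_pos":[0,0,0],"rotation":[0,0,0]}]'
python3 - <<'E'
from plan import *
snap("wrist","w11");rows(pedal(0,40))
E
```

```text
time_s: 2.35
eef_pos: [0.518, -0.0186, 0.0827]
eef_rot: [-0.181, 0.794, 0.503, 0.289]
wrist_force: [0.2, 0.3, -0.0]
opening: 0.996
n 1 dist [-0.0021  0.003  -0.0034] rotvec/row [0.0018, 0.0027, 0.0057]
[[-0.08, -0.32, 0.38]]
```

View pics/w11.png

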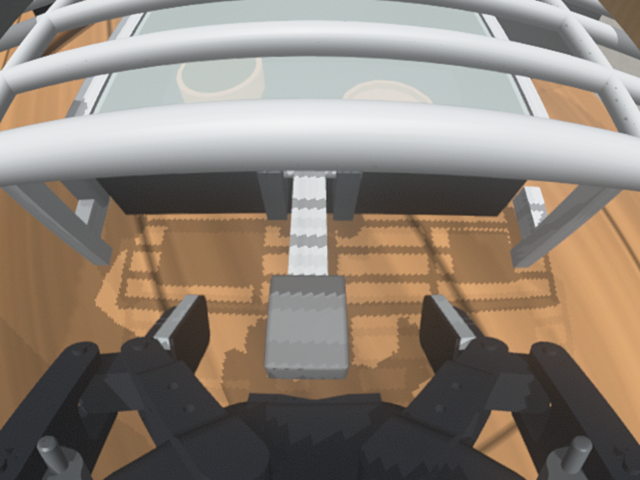

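```bash
python3 -m inch '[{"delta_pos":[-0.08,-0.3,0.38],"rotation":[0,0,0]},{"delta_pos":[0,0,0],"rotation":[0,0,0]},{"delta_pos":[0,0,0],"rotation":[0,0,0]}]'; python3 -m inch '[{"delta_pos":[0,0,0],"rotation":[0,0,0]},{"delta_pos":[0,0,0],"rotation":[0,0,0]},{"delta_pos":[0,0,0],"rotation":[0,0,0]},{"delta_pos":[0,0,0],"rotation":[0,0,0]},{"delta_pos":[0,0,0],"rotation":[0,0,0]},{"delta_pos":[0,0,0],"rotation":[0,0,0]}]' 2
python3 - <<'E'
from plan import *
snap("wrist","w12");rows(pedal(0,40));o=get_obs();print(o["wrist_force"],o["torque"],o["opening"]*85)
E
```

```text
time_s: 2.7
eef_pos: [0.515, -0.0158, 0.0779]
eef_rot: [-0.181, 0.795, 0.502, 0.289]
wrist_force: [0.4, -0.9, 0.1]
opening: 0.999
time_s: 3.3
eef_pos: [0.5159, -0.0162, 0.0777]
eef_rot: [-0.18, 0.795, 0.502, 0.289]
wrist_force: [4.3, -1.9, -1.0]
opening: 0.338
n 1 dist [ 0.0002 -0.      0.0018] rotvec/row [0.0021, 0.0028, 0.0033]
[[0.12, 0.02, -0.14]]
[ 4.8729361  -3.37883043 -1.01188654] [-0.50069047 -0.16238239 -0.25048914] 28.998041098935776
```

View pics/w12.png

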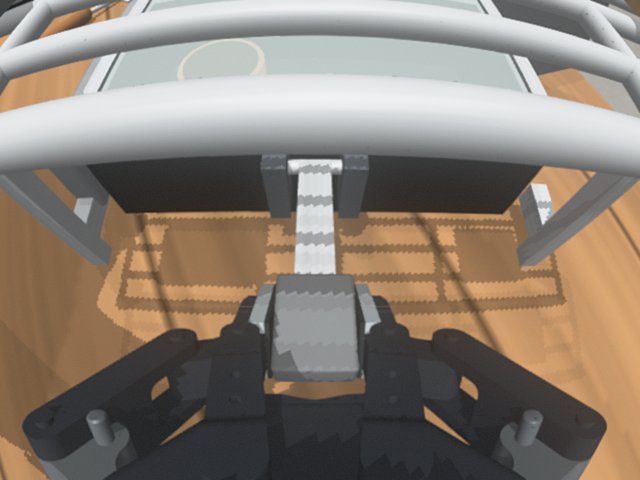

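Pinched: the opening is 29 mm, both pads are on the block's sides and forces are small. Next I'll plan the press along the arc.

```bash
cat >> plan.py <<'E'
def arc(d0,d1,t0,t1,n,**k):
    prev=pedal(d0,t0,**k)
    print("rot y per row",round(-np.radians(t1-t0)/n*-1,4))
    for i in range(1,n+1):
        q=pedal(d0+(d1-d0)*i/n,t0+(t1-t0)*i/n,**k)
        print(np.round(prev[1].T@(q[0]-prev[0])*100,3).tolist(),np.round(R.from_matrix(prev[1].T@q[1]).as_rotvec(),4).tolist());prev=q
E
python3 - <<'E'
from plan import *
arc(0,.65,40,55,30)
E
```

```text
rot y per row 0.0087
[-0.146, 0.0, 0.116] [0.0, 0.0087, 0.0]
[-0.144, 0.0, 0.118] [-0.0, 0.0087, -0.0]
[-0.143, -0.0, 0.12] [-0.0, 0.0087, 0.0]
[-0.141, -0.0, 0.122] [0.0, 0.0087, -0.0]
[-0.139, 0.0, 0.124] [-0.0, 0.0087, -0.0]
[-0.138, -0.0, 0.126] [-0.0, 0.0087, -0.0]
[-0.136, 0.0, 0.128] [0.0, 0.0087, 0.0]
[-0.135, -0.0, 0.13] [-0.0, 0.0087, 0.0]
[-0.133, 0.0, 0.132] [0.0, 0.0087, -0.0]
[-0.131, -0.0, 0.134] [-0.0, 0.0087, 0.0]
[-0.129, 0.0, 0.136] [0.0, 0.0087, -0.0]
[-0.128, -0.0, 0.138] [-0.0, 0.0087, 0.0]
[-0.126, 0.0, 0.14] [0.0, 0.0087, -0.0]
[-0.124, 0.0, 0.142] [0.0, 0.0087, 0.0]
[-0.122, -0.0, 0.143] [-0.0, 0.0087, -0.0]
[-0.12, 0.0, 0.145] [-0.0, 0.0087, -0.0]
[-0.118, -0.0, 0.147] [0.0, 0.0087, 0.0]
[-0.116, 0.0, 0.149] [0.0, 0.0087, -0.0]
[-0.115, 0.0, 0.15] [-0.0, 0.0087, -0.0]
[-0.113, -0.0, 0.152] [0.0, 0.0087, -0.0]
[-0.111, 0.0, 0.154] [-0.0, 0.0087, -0.0]
[-0.109, -0.0, 0.155] [0.0, 0.0087, 0.0]
[-0.107, -0.0, 0.157] [0.0, 0.0087, -0.0]
[-0.105, -0.0, 0.158] [-0.0, 0.0087, 0.0]
[-0.102, 0.0, 0.16] [-0.0, 0.0087, -0.0]
[-0.1, -0.0, 0.162] [0.0, 0.0087, -0.0]
[-0.098, 0.0, 0.163] [0.0, 0.0087, 0.0]
[-0.096, 0.0, 0.164] [-0.0, 0.0087, 0.0]
[-0.094, 0.0, 0.166] [0.0, 0.0087, -0.0]
[-0.092, -0.0, 0.167] [0.0, 0.0087, 0.0]
```

```bash
python3 -m inch '[{"delta_pos":[-0.146,0,0.116],"rotation":[0,0.0087,0]},{"delta_pos":[-0.144,0,0.118],"rotation":[0,0.0087,0]},{"delta_pos":[-0.143,0,0.12],"rotation":[0,0.0087,0]},{"delta_pos":[-0.141,0,0.122],"rotation":[0,0.0087,0]},{"delta_pos":[-0.139,0,0.124],"rotation":[0,0.0087,0]},{"delta_pos":[-0.138,0,0.126],"rotation":[0,0.0087,0]},{"delta_pos":[-0.136,0,0.128],"rotation":[0,0.0087,0]},{"delta_pos":[-0.135,0,0.13],"rotation":[0,0.0087,0]},{"delta_pos":[-0.133,0,0.132],"rotation":[0,0.0087,0]},{"delta_pos":[-0.131,0,0.134],"rotation":[0,0.0087,0]}]'
python3 - <<'E'
from plan import *
o=get_obs();print(o["wrist_force"],o["torque"],o["opening"]*85);rows(pedal(.2167,45))
E
```

```text
time_s: 4.35
eef_pos: [0.5154, -0.0177, 0.0605]
eef_rot: [-0.203, 0.781, 0.493, 0.325]
wrist_force: [-0.5, -3.0, 12.5]
opening: 0.34
[-0.48192811 -3.0197002  12.48808458] [ 0.9179847  -0.56282204 -0.05820367] 28.918477101097093
n 1 dist [-0.     -0.0002  0.0004] rotvec/row [0.0016, -0.0005, 0.0037]
[[0.02, 0.0, -0.05]]
```

Tracking well at about 12 N. I'll continue.

```bash
python3 -m inch '[{"delta_pos":[-0.129,0,0.136],"rotation":[0,0.0087,0]},{"delta_pos":[-0.128,0,0.138],"rotation":[0,0.0087,0]},{"delta_pos":[-0.126,0,0.14],"rotation":[0,0.0087,0]},{"delta_pos":[-0.124,0,0.142],"rotation":[0,0.0087,0]},{"delta_pos":[-0.122,0,0.143],"rotation":[0,0.0087,0]},{"delta_pos":[-0.12,0,0.145],"rotation":[0,0.0087,0]},{"delta_pos":[-0.118,0,0.147],"rotation":[0,0.0087,0]},{"delta_pos":[-0.116,0,0.149],"rotation":[0,0.0087,0]},{"delta_pos":[-0.115,0,0.15],"rotation":[0,0.0087,0]},{"delta_pos":[-0.113,0,0.152],"rotation":[0,0.0087,0]}]'
python3 - <<'E'
from plan import *
o=get_obs();print(o["wrist_force"],o["torque"],o["opening"]*85);rows(pedal(.4333,50));snap("wrist","w13")
E
```

```text
time_s: 5.35
eef_pos: [0.5163, -0.0158, 0.0414]
eef_rot: [-0.224, 0.766, 0.484, 0.358]
wrist_force: [-1.0, -2.9, 6.0]
opening: 0.344
[-1.02674156 -2.94388013  6.00206999] [ 0.50686082 -0.24369207 -0.15377144] 29.26029587076448
n 1 dist [0.0001 0.     0.0009] rotvec/row [0.0015, 0.0003, 0.0033]
[[0.07, 0.01, -0.05]]
```

View pics/w13.png

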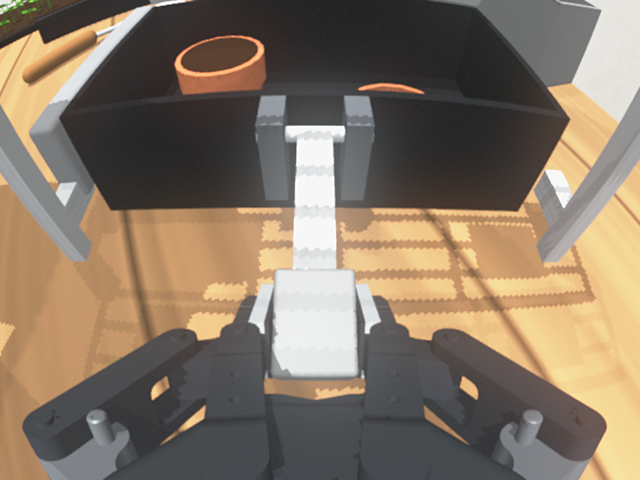

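The pad is still centred in the grip at (314,325) and the hood has swung up. Last third, with a small overshoot against the stop.

```bash
python3 -m inch '[{"delta_pos":[-0.111,0,0.154],"rotation":[0,0.0087,0]},{"delta_pos":[-0.109,0,0.155],"rotation":[0,0.0087,0]},{"delta_pos":[-0.107,0,0.157],"rotation":[0,0.0087,0]},{"delta_pos":[-0.105,0,0.158],"rotation":[0,0.0087,0]},{"delta_pos":[-0.102,0,0.16],"rotation":[0,0.0087,0]},{"delta_pos":[-0.1,0,0.162],"rotation":[0,0.0087,0]},{"delta_pos":[-0.098,0,0.163],"rotation":[0,0.0087,0]},{"delta_pos":[-0.096,0,0.164],"rotation":[0,0.0087,0]},{"delta_pos":[-0.094,0,0.166],"rotation":[0,0.0087,0]},{"delta_pos":[-0.092,0,0.167],"rotation":[0,0.0087,0]}]';python3 -m inch '[{"delta_pos":[-0.09,0,0.168],"rotation":[0,0,0]},{"delta_pos":[-0.05,0,0.08],"rotation":[0,0,0]},{"delta_pos":[0,0,0],"rotation":[0,0,0]}]'
python3 - <<'E'
from plan import *
o=get_obs();print(o["wrist_force"],o["torque"],o["opening"]*85);rows(pedal(.65,55));snap("wrist","w14");snap("scene","s14")
E
```

```text
time_s: 6.4
eef_pos: [0.519, -0.01, 0.0228]
eef_rot: [-0.244, 0.75, 0.474, 0.391]
wrist_force: [4.9, -3.7, 3.4]
opening: 0.347
time_s: 6.7
eef_pos: [0.5195, -0.0089, 0.0198]
eef_rot: [-0.244, 0.751, 0.474, 0.39]
wrist_force: [5.6, -3.4, 1.6]
opening: 0.342
[ 5.58952418 -3.40051325  1.61678753] [ 0.08203158 -0.60806626 -0.81428381] 29.081349182601446
n 1 dist [-0.0004 -0.001   0.0046] rotvec/row [0.0015, 0.0028, 0.0028]
[[0.32, 0.01, -0.36]]
```

View pics/w14.png

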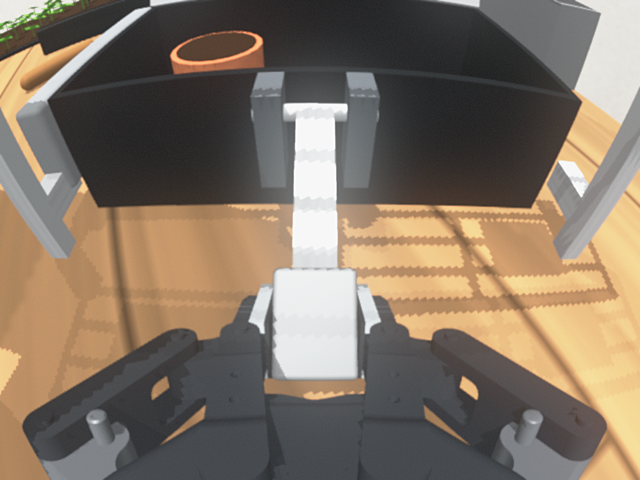

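View pics/s14.png

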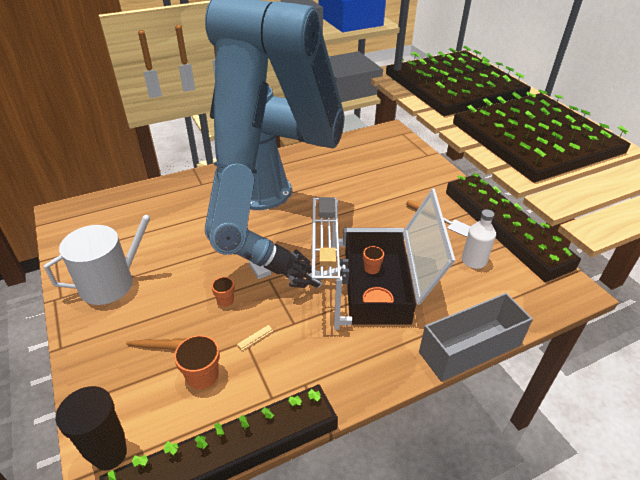

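```bash
python3 -m inch '[{"delta_pos":[-0.1,0,0.15],"rotation":[0,0,0]},{"delta_pos":[-0.1,0,0.15],"rotation":[0,0,0]},{"delta_pos":[0,0,0],"rotation":[0,0,0]}]'
python3 - <<'E'
from plan import *
snap("side","d14");crop("s14",330,180,160,150,4,"c14")
E
```

```text
time_s: 7.1
eef_pos: [0.5198, -0.0085, 0.0192]
eef_rot: [-0.245, 0.749, 0.474, 0.392]
wrist_force: [-13.5, -16.1, 28.8]
opening: 0.342
```

View pics/c14.png

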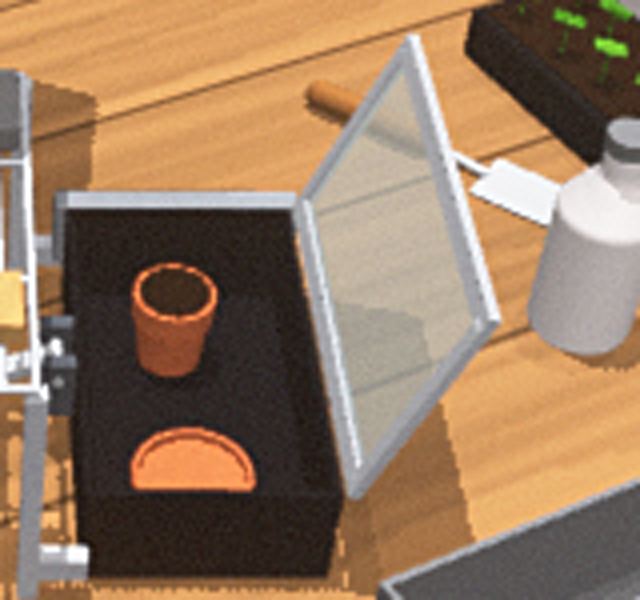

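The last push raised the force to 29 N with no motion, so the pedal is on its stop and the hood leans back past upright. Saucer and neighbour are both visible. I'll relieve the push, release and back off.

```bash
python3 -m inch '[{"delta_pos":[0.1,0,-0.15],"rotation":[0,0,0]},{"delta_pos":[0.1,0,-0.15],"rotation":[0,0,0]},{"delta_pos":[0,0,0],"rotation":[0,0,0]}]';  python3 -m inch '[{"delta_pos":[0,0,0],"rotation":[0,0,0]},{"delta_pos":[0,0,0],"rotation":[0,0,0]},{"delta_pos":[0,0,0],"rotation":[0,0,0]},{"delta_pos":[0,0,0],"rotation":[0,0,0]},{"delta_pos":[0,0,0],"rotation":[0,0,0]}]' 6.5
python3 - <<'E'
from plan import *
p,Rc=cur();np.save("down_pose.npy",dict(p=p,R=Rc),allow_pickle=True)
S=load("scene1")
for n,uv,z in(("tin",(261,266),.024),("big",(197,354),.095),("labels",(255,337),.012)):print(n,onz(S,uv,z).round(3))
# pot pregrasp: tool down, yaw choices
pot=np.array([.459,-.282]);
def dn(psi): # tool x azimuth
    return np.array([[np.cos(psi),np.sin(psi),0],[np.sin(psi),-np.cos(psi),0],[0,0,-1]])
b=(p-Rc[:,2]*.12,Rc);u=(b[0]+[0,0,.10],Rc)
print(b[0],u[0]);rows(u,start=b)
for ps in(-1.2,-.6,0,.6,1.57): print(ps);rows((np.array([*pot,.22]),dn(ps)),start=u)
E
```

```text
time_s: 7.45
eef_pos: [0.5194, -0.0089, 0.0199]
eef_rot: [-0.244, 0.751, 0.474, 0.39]
wrist_force: [7.1, -1.8, 0.7]
opening: 0.348
time_s: 7.95
eef_pos: [0.5181, -0.0077, 0.0195]
eef_rot: [-0.246, 0.75, 0.474, 0.39]
wrist_force: [0.8, -0.5, 0.0]
opening: 0.763
tin [ 0.393 -0.147  0.024]
big [ 0.675 -0.411  0.095]
labels [ 0.625 -0.253  0.012]
[ 0.47586989 -0.09627216  0.08863653] [ 0.47586989 -0.09627216  0.18863653]
n 3 dist [0.  0.  0.1] rotvec/row [0.0, 0.0, 0.0]
[[2.73, 0.0, -1.92], [2.73, 0.0, -1.92], [2.73, 0.0, -1.92]]
-1.2
n 18 dist [-0.0169 -0.1857  0.0314] rotvec/row [-0.0608, -0.0263, 0.1172]
[[-0.42, 0.36, -0.89], [-0.39, 0.46, -0.86], [-0.36, 0.55, -0.82], [-0.31, 0.64, -0.77], [-0.25, 0.72, -0.72], [-0.18, 0.79, -0.67], [-0.1, 0.84, -0.62], [-0.01, 0.89, -0.57], [0.08, 0.91, -0.51], [0.18, 0.93, -0.46], [0.27, 0.93, -0.41], [0.37, 0.91, -0.36], [0.47, 0.89, -0.32], [0.56, 0.84, -0.28], [0.65, 0.79, -0.24], [0.73, 0.72, -0.22], [0.81, 0.64, -0.2], [0.87, 0.56, -0.18]]
-0.6
n 14 dist [-0.0169 -0.1857  0.0314] rotvec/row [-0.0585, -0.0501, 0.1128]
[[-0.54, 0.46, -1.15], [-
[... 395 characters left out ...]
, [-0.76, 0.86, -1.28], [-0.77, 0.99, -1.18], [-0.76, 1.12, -1.07], [-0.72, 1.24, -0.95], [-0.67, 1.35, -0.83], [-0.6, 1.44, -0.72], [-0.51, 1.53, -0.6], [-0.4, 1.6, -0.49], [-0.28, 1.65, -0.38]]
0.6
n 8 dist [-0.0169 -0.1857  0.0314] rotvec/row [-0.0314, -0.1168, 0.0607]
[[-0.94, 0.81, -2.01], [-1.11, 0.93, -1.87], [-1.26, 1.06, -1.7], [-1.38, 1.19, -1.51], [-1.47, 1.32, -1.3], [-1.52, 1.45, -1.08], [-1.54, 1.57, -0.85], [-1.53, 1.69, -0.62]]
1.57
n 8 dist [-0.0169 -0.1857  0.0314] rotvec/row [0.0266, -0.1176, -0.0511]
[[-0.94, 0.81, -2.01], [-1.21, 0.7, -1.91], [-1.46, 0.58, -1.77], [-1.68, 0.46, -1.6], [-1.88, 0.33, -1.4], [-2.04, 0.19, -1.17], [-2.17, 0.06, -0.93], [-2.27, -0.08, -0.67]]
```

```bash
python3 -m inch '[{"delta_pos":[0,0,-3],"rotation":[0,0,0]},{"delta_pos":[0,0,-4],"rotation":[0,0,0]},{"delta_pos":[0,0,-5],"rotation":[0,0,0]},{"delta_pos":[2.73,0,-1.92],"rotation":[0,0,0]},{"delta_pos":[2.73,0,-1.92],"rotation":[0,0,0]},{"delta_pos":[2.73,0,-1.92],"rotation":[0,0,0]},{"delta_pos":[0,0,0],"rotation":[0,0,0]}]' 8.5
python3 - <<'E'
from plan import *
snap("wrist","w15");snap("scene","s15")
rows((np.array([.459,-.282,.22]),lean(0)))
E
```

```text
time_s: 8.65
eef_pos: [0.4773, -0.0981, 0.1925]
eef_rot: [-0.242, 0.75, 0.476, 0.39]
wrist_force: [0.0, -0.5, -0.3]
opening: 0.992
n 7 dist [-0.017  -0.1854  0.0309] rotvec/row [0.0002, -0.1365, 0.0005]
[[-1.08, 0.92, -2.29], [-1.38, 0.92, -2.12], [-1.66, 0.92, -1.91], [-1.9, 0.92, -1.67], [-2.11, 0.92, -1.4], [-2.28, 0.92, -1.1], [-2.41, 0.92, -0.78]]
```

View pics/s15.png

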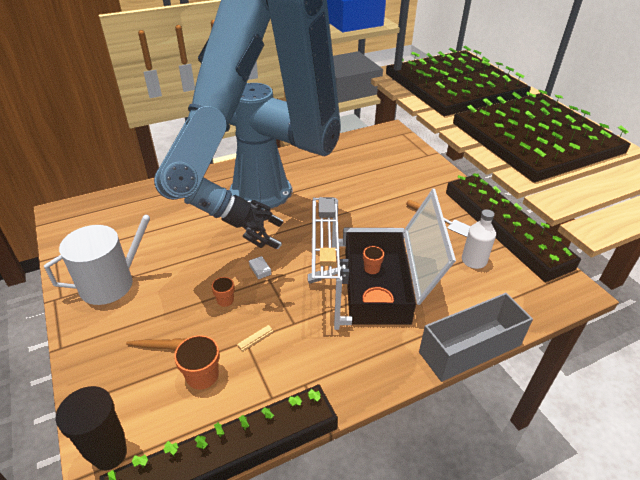

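The hood stays open by itself with the robot clear. Now to above the pot.

```bash
python3 -m inch '[{"delta_pos":[-1.08,0.92,-2.29],"rotation":[0,-0.1365,0]},{"delta_pos":[-1.38,0.92,-2.12],"rotation":[0,-0.1365,0]},{"delta_pos":[-1.66,0.92,-1.91],"rotation":[0,-0.1365,0]},{"delta_pos":[-1.9,0.92,-1.67],"rotation":[0,-0.1365,0]},{"delta_pos":[-2.11,0.92,-1.4],"rotation":[0,-0.1365,0]},{"delta_pos":[-2.28,0.92,-1.1],"rotation":[0,-0.1365,0]},{"delta_pos":[-2.41,0.92,-0.78],"rotation":[0,-0.1365,0]},{"delta_pos":[0,0,0],"rotation":[0,0,0]},{"delta_pos":[0,0,0],"rotation":[0,0,0]}]'
python3 - <<'E'
from plan import *
snap("wrist","w16");rows((np.array([.459,-.282,.22]),lean(0)))
print(proj(load("w16"),[.459,-.282,.066]))
E
```

```text
time_s: 9.65
eef_pos: [0.4587, -0.2798, 0.2178]
eef_rot: [-0.002, 0.845, 0.534, 0.002]
wrist_force: [-0.0, -0.1, -0.3]
opening: 0.997
n 1 dist [ 0.0006 -0.002   0.0023] rotvec/row [-0.0022, -0.0059, 0.003]
[[-0.15, 0.14, -0.23]]
[[316.62833662 228.47312206]]
```

View pics/w16.png

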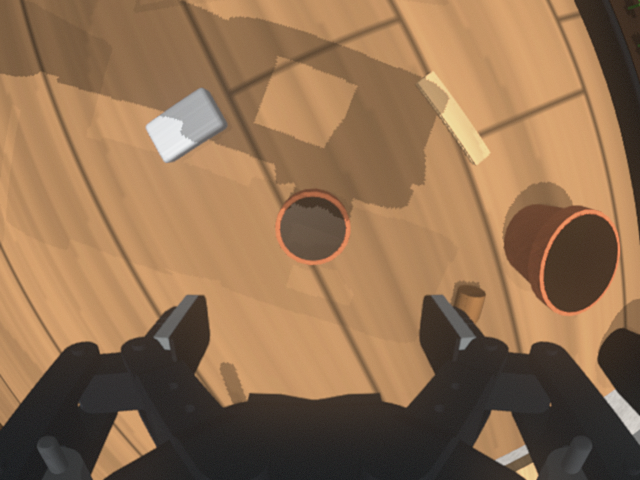

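Run:
```python
from plan import *
P=onz(load("w16"),(313,227.5),.066);print(P)
rows((np.array([P[0],P[1],.032]),lean(0)),n=6)
```

```text
[ 0.4566753  -0.28000034  0.066     ]
n 6 dist [-0.0017  0.     -0.1857] rotvec/row [-0.0004, -0.001, 0.0005]
[[-0.03, -0.02, 3.1], [-0.03, -0.02, 3.1], [-0.02, -0.02, 3.1], [-0.02, -0.02, 3.1], [-0.02, -0.02, 3.1], [-0.01, -0.03, 3.1]]
```

```bash
python3 -m inch '[{"delta_pos":[0,-0.03,3.1],"rotation":[0,0,0]},{"delta_pos":[0,-0.03,3.1],"rotation":[0,-0.006,0]},{"delta_pos":[0,-0.03,3.1],"rotation":[0,0,0]},{"delta_pos":[0,-0.03,3.1],"rotation":[0,0,0]},{"delta_pos":[0,-0.03,3.1],"rotation":[0,0,0]},{"delta_pos":[0,-0.03,3],"rotation":[0,0,0]},{"delta_pos":[0,0,0],"rotation":[0,0,0]},{"delta_pos":[0,0,0],"rotation":[0,0,0]}]'
python3 - <<'E'
from plan import *
snap("wrist","w17");rows((np.array([.4567,-.2800,.032]),lean(0)))
E
```

```text
time_s: 10.5
eef_pos: [0.4564, -0.2808, 0.034]
eef_rot: [0.0, 0.846, 0.533, -0.001]
wrist_force: [0.4, 0.4, -0.7]
opening: 0.999
n 1 dist [-0.0008  0.0017 -0.0033] rotvec/row [0.0015, 0.0037, 0.0015]
[[0.12, -0.14, 0.33]]
```

View pics/w17.png

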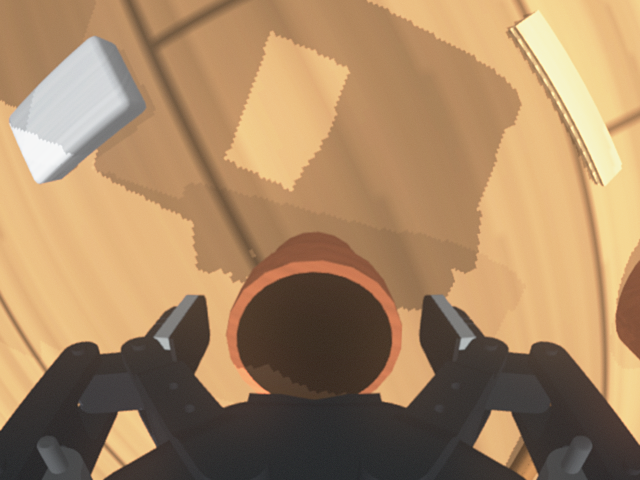

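The pot rim is centred between the pads, at about (315,335). Closing and lifting.

```bash
python3 -m inch '[{"delta_pos":[0.08,-0.1,0.1],"rotation":[0,0,0]},{"delta_pos":[0,0,0],"rotation":[0,0,0]},{"delta_pos":[0,0,0],"rotation":[0,0,0]},{"delta_pos":[0,0,0],"rotation":[0,0,0]},{"delta_pos":[0,0,0],"rotation":[0,0,0]},{"delta_pos":[0,0,0],"rotation":[0,0,0]}]' 5
python3 - <<'E'
from plan import *
p,Rc=cur();print(p,get_obs()["opening"]*85);snap("wrist","w18")
np.save("potgrasp.npy",p)
E
python3 -m inch '[{"delta_pos":[0,0,-1],"rotation":[0,0,0]},{"delta_pos":[0,0,-3],"rotation":[0,0,0]},{"delta_pos":[0,0,-4],"rotation":[0,0,0]},{"delta_pos":[0,0,-4],"rotation":[0,0,0]},{"delta_pos":[0,0,-4],"rotation":[0,0,0]},{"delta_pos":[0,0,-4],"rotation":[0,0,0]},{"delta_pos":[0,0,0],"rotation":[0,0,0]}]'
python3 - <<'E'
from plan import *
snap("wrist","w19");o=get_obs();print(o["wrist_force"])
p,Rc=cur();dz=np.load("potgrasp.npy")[2]
g=P2W(0,-.065,0);print(g)
# saucer remeasure from s15
rows((np.array([*g[:2],p[2]]),lean(0)))
E
```

```text
time_s: 11.15
eef_pos: [0.4577, -0.281, 0.0356]
eef_rot: [0.003, 0.846, 0.534, -0.001]
wrist_force: [-2.1, 0.5, 4.8]
opening: 0.693
[ 0.45773235 -0.28097847  0.03559338] 58.94569410478345
time_s: 11.9
eef_pos: [0.4597, -0.2815, 0.2415]
eef_rot: [0.008, 0.845, 0.534, 0.0]
wrist_force: [0.8, -1.3, -1.3]
opening: 0.698
[-0.09136076  0.00294963 -2.00016255]
[0.65032118 0.11329001 0.        ]
n 10 dist [0.1918 0.3937 0.    ] rotvec/row [0.0009, 0.0007, 0.0003]
[[4.38, 0.04, -0.03], [4.38, 0.04, -0.03], [4.38, 0.04, -0.02], [4.38, 0.04, -0.02], [4.38, 0.03, -0.02], [4.38, 0.03, -0.01], [4.38, 0.03, -0.01], [4.38, 0.03, -0.01], [4.38, 0.03, -0.01], [4.38, 0.03, -0.0]]
```

View pics/w19.png

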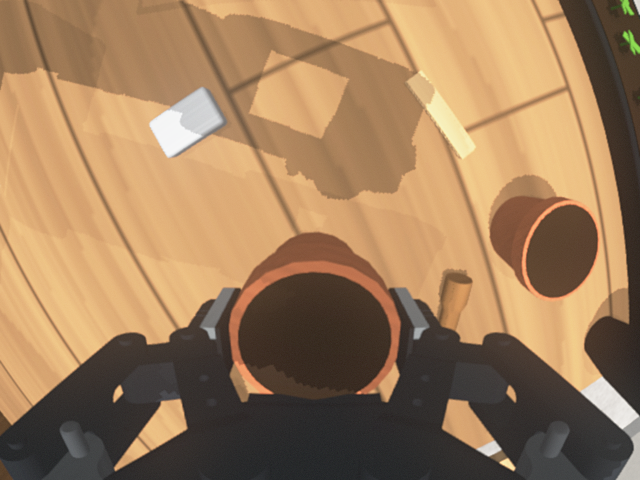

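Pot held squarely, opening 59 mm. It must clear the shelf boxes (z 0.227), so I rise another 9 cm before crossing.

```bash
python3 -m inch '[{"delta_pos":[0,0,-4],"rotation":[0,0,0]},{"delta_pos":[0.5,0,-4.5],"rotation":[0,0,0]},{"delta_pos":[1.5,0,-1],"rotation":[0,0,0]},{"delta_pos":[3,0,0],"rotation":[0,0,0]},{"delta_pos":[4.38,0.04,0],"rotation":[0.002,0.002,0]},{"delta_pos":[4.38,0.04,0],"rotation":[0.002,0.002,0]},{"delta_pos":[4.38,0.04,0],"rotation":[0.002,0.002,0]},{"delta_pos":[4.38,0.04,0],"rotation":[0.002,0,0]},{"delta_pos":[4.38,0.04,0],"rotation":[0,0,0]},{"delta_pos":[4,0.04,0],"rotation":[0,0,0]}]'
python3 -m inch '[{"delta_pos":[4,0,0],"rotation":[0,0,0]},{"delta_pos":[3,0,0],"rotation":[0,0,0]},{"delta_pos":[2,0,0],"rotation":[0,0,0]},{"delta_pos":[0,0,0],"rotation":[0,0,0]},{"delta_pos":[0,0,0],"rotation":[0,0,0]}]'
python3 - <<'E'
from plan import *
snap("wrist","w20");snap("scene","s20");snap("side","d20")
p,Rc=cur();g=P2W(0,-.065,0)
rows((np.array([*g[:2],p[2]]),lean(0)))
crop("s20",320,180,160,150,5,"c20");crop("d20",330,170,160,150,5,"c20d")
print(proj(load("w20"),[[*g[:2],.017]]), proj(load("s20"),[[*g[:2],.017]]))
E
```

```text
time_s: 12.95
eef_pos: [0.5918, 0.0018, 0.3261]
eef_rot: [-0.004, 0.845, 0.534, -0.002]
wrist_force: [0.3, -0.9, -2.7]
opening: 0.695
time_s: 13.45
eef_pos: [0.63, 0.0809, 0.3264]
eef_rot: [-0.004, 0.845, 0.534, -0.003]
wrist_force: [0.2, -0.6, -2.3]
opening: 0.695
n 1 dist [0.02   0.0338 0.    ] rotvec/row [-0.0076, -0.0008, 0.0014]
[[3.91, 0.34, 0.0]]
[[320.89349867 165.97066463]] [[379.0185214  297.71547192]]
```

View pics/w20.png

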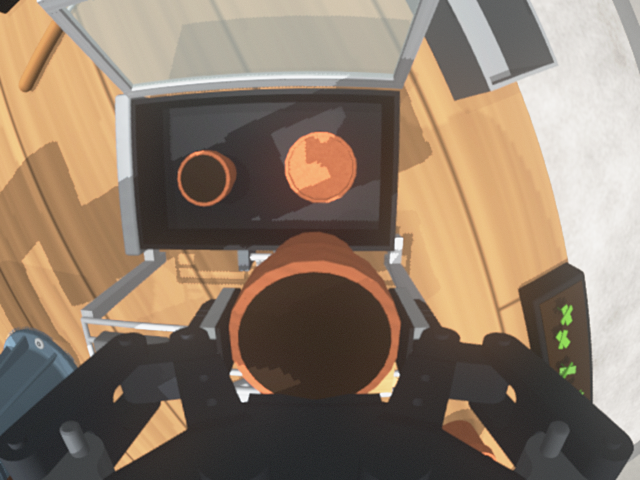

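View pics/s20.png

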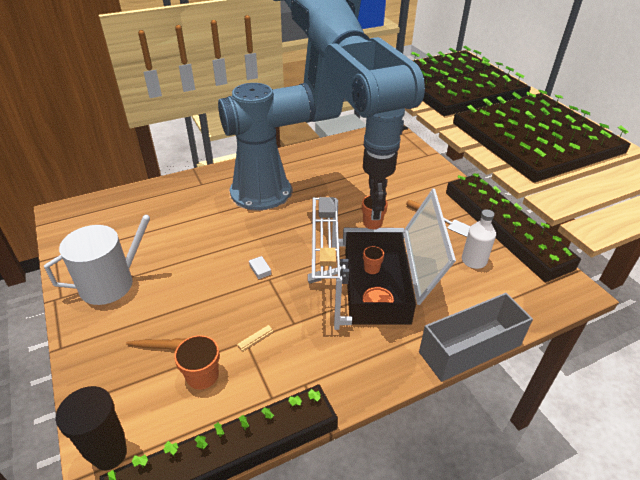

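The saucer centre at (321,167) in the wrist view agrees with the predicted (320.9,166). Moving over it and lowering.

```bash
python3 -m inch '[{"delta_pos":[1.9,0.17,0],"rotation":[-0.004,0,0]},{"delta_pos":[1.9,0.17,0],"rotation":[-0.003,0,0]},{"delta_pos":[0,0,3],"rotation":[0,0,0]},{"delta_pos":[0,0,4],"rotation":[0,0,0]},{"delta_pos":[0,0,4],"rotation":[0,0,0]},{"delta_pos":[0,0,4],"rotation":[0,0,0]},{"delta_pos":[0,0,4],"rotation":[0,0,0]},{"delta_pos":[0,0,3],"rotation":[0,0,0]},{"delta_pos":[0,0,0],"rotation":[0,0,0]},{"delta_pos":[0,0,0],"rotation":[0,0,0]}]'
python3 - <<'E'
from plan import *
snap("wrist","w21");snap("scene","s21")
g=P2W(0,-.065,0)
rows((np.array([*g[:2],.0465]),lean(0)),n=5)
crop("s21",320,180,160,150,5,"c21")
E
```

```text
time_s: 14.6
eef_pos: [0.6505, 0.1127, 0.1089]
eef_rot: [-0.0, 0.846, 0.533, 0.001]
wrist_force: [0.2, 0.4, -1.7]
opening: 0.697
n 5 dist [-0.0021  0.0003 -0.0649] rotvec/row [0.0009, -0.0007, 0.0004]
[[-0.02, -0.05, 1.3], [-0.02, -0.04, 1.3], [-0.02, -0.04, 1.3], [-0.01, -0.04, 1.3], [-0.01, -0.04, 1.3]]
```

View pics/w21.png

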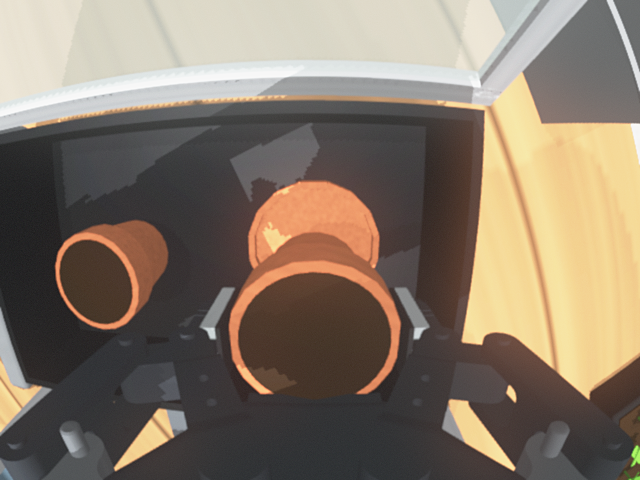

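View pics/c21.png

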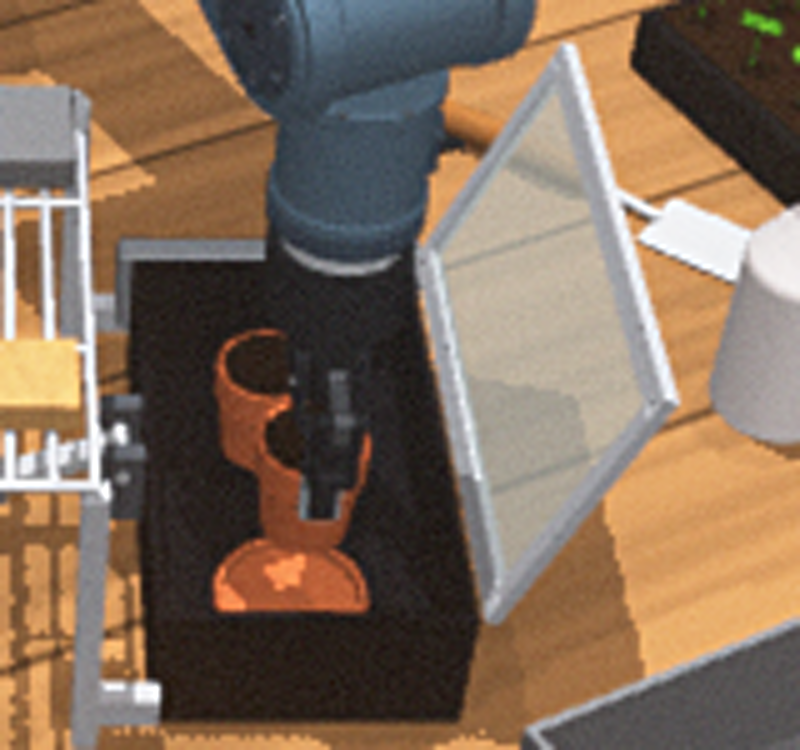

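```bash
python3 -m inch '[{"delta_pos":[0,-0.02,1.5],"rotation":[0,0,0]},{"delta_pos":[0,-0.02,1.5],"rotation":[0,0,0]},{"delta_pos":[0,-0.02,1.2],"rotation":[0,0,0]},{"delta_pos":[0,-0.02,0.9],"rotation":[0,0,0]},{"delta_pos":[0,-0.02,0.6],"rotation":[0,0,0]},{"delta_pos":[0,-0.02,0.4],"rotation":[0,0,0]},{"delta_pos":[0,0,0],"rotation":[0,0,0]},{"delta_pos":[0,0,0],"rotation":[0,0,0]}]'
python3 - <<'E'
from plan import *
rows((np.array([*P2W(0,-.065,0)[:2],.0456]),lean(0)),n=1)
E
```

```text
time_s: 15.5
eef_pos: [0.6498, 0.114, 0.0478]
eef_rot: [-0.0, 0.846, 0.534, 0.001]
wrist_force: [0.6, 0.5, -1.2]
opening: 0.692
n 1 dist [ 0.0005 -0.0007 -0.0022] rotvec/row [0.001, -0.0018, 0.0024]
[[-0.05, 0.07, 0.22]]
```

```bash
python3 -m inch '[{"delta_pos":[0,0,0.1],"rotation":[0,0,0]},{"delta_pos":[0,0,0.1],"rotation":[0,0,0]},{"delta_pos":[0,0,0],"rotation":[0,0,0]},{"delta_pos":[0,0,0],"rotation":[0,0,0]}]'
python3 - <<'E'
from plan import *
print(get_obs()["wrist_force"],get_obs()["eef_pos"]);snap("wrist","w22")
E
```

```text
time_s: 15.9
eef_pos: [0.6497, 0.114, 0.0458]
eef_rot: [-0.0, 0.846, 0.534, 0.001]
wrist_force: [0.0, 0.5, -0.5]
opening: 0.693
[ 0.02872094  0.45677232 -0.50926749] [0.64974402 0.11401938 0.04576394]
```

View pics/w22.png

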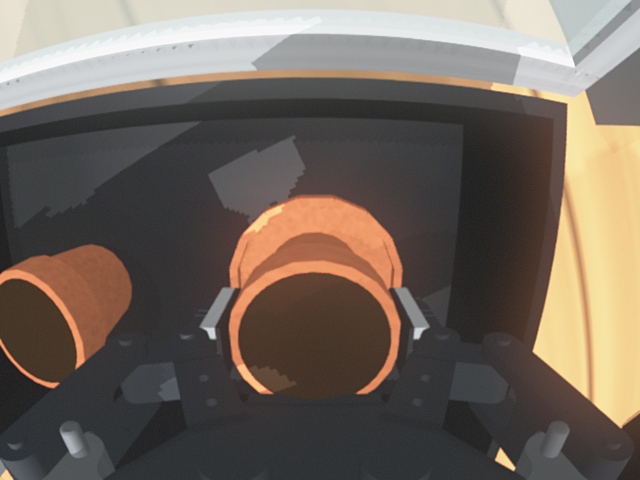

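The load is passing to the saucer and the pot is centred in it. One more millimetre, then release and retreat.

```bash
python3 -m inch '[{"delta_pos":[0,0,0.08],"rotation":[0,0,0]},{"delta_pos":[0,0,0],"rotation":[0,0,0]},{"delta_pos":[0,0,0],"rotation":[0,0,0]}]'
python3 -m inch '[{"delta_pos":[0,0,0],"rotation":[0,0,0]},{"delta_pos":[0,0,0],"rotation":[0,0,0]},{"delta_pos":[0,0,0],"rotation":[0,0,0]},{"delta_pos":[0,0,0],"rotation":[0,0,0]}]' 8.5
python3 -m inch '[{"delta_pos":[0,0,-1],"rotation":[0,0,0]},{"delta_pos":[0,0,-3],"rotation":[0,0,0]},{"delta_pos":[0,0,-5],"rotation":[0,0,0]},{"delta_pos":[0,0,-5],"rotation":[0,0,0]},{"delta_pos":[0,0,-5],"rotation":[0,0,0]},{"delta_pos":[0,0,-5],"rotation":[0,0,0]},{"delta_pos":[0,0,-3],"rotation":[0,0,0]},{"delta_pos":[0,0,0],"rotation":[0,0,0]}]'
python3 - <<'E'
from plan import *
snap("wrist","w23");snap("scene","s23");crop("s23",320,180,160,150,5,"c23")
W=load("w23");print(proj(W,[P2W(0,-.065,.076),P2W(0,-.065,.017)]))
E
```

```text
time_s: 16.25
eef_pos: [0.6499, 0.1143, 0.0456]
eef_rot: [-0.0, 0.846, 0.534, 0.001]
wrist_force: [-0.7, 0.6, 6.4]
opening: 0.697
time_s: 16.65
eef_pos: [0.6494, 0.1139, 0.0444]
eef_rot: [-0.0, 0.846, 0.534, 0.001]
wrist_force: [-0.2, -0.3, -0.4]
opening: 0.996
time_s: 17.45
eef_pos: [0.6517, 0.1138, 0.3229]
eef_rot: [0.003, 0.846, 0.534, 0.006]
wrist_force: [0.9, -0.2, 0.6]
opening: 0.997
[[311.07243444 207.84073675]
 [310.93720616 199.69356834]]
```

View pics/w23.png

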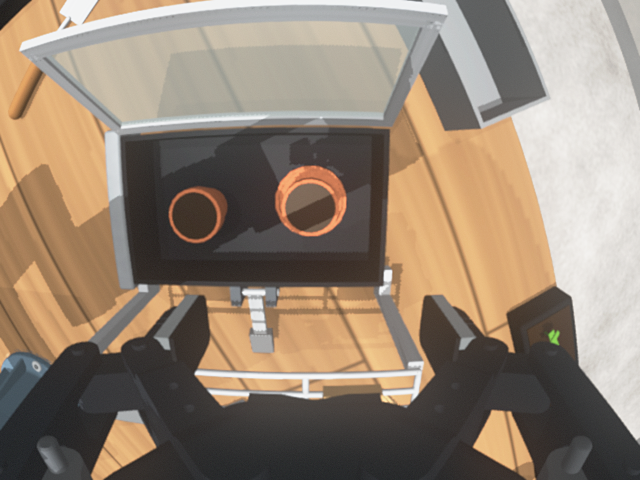

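View pics/c23.png

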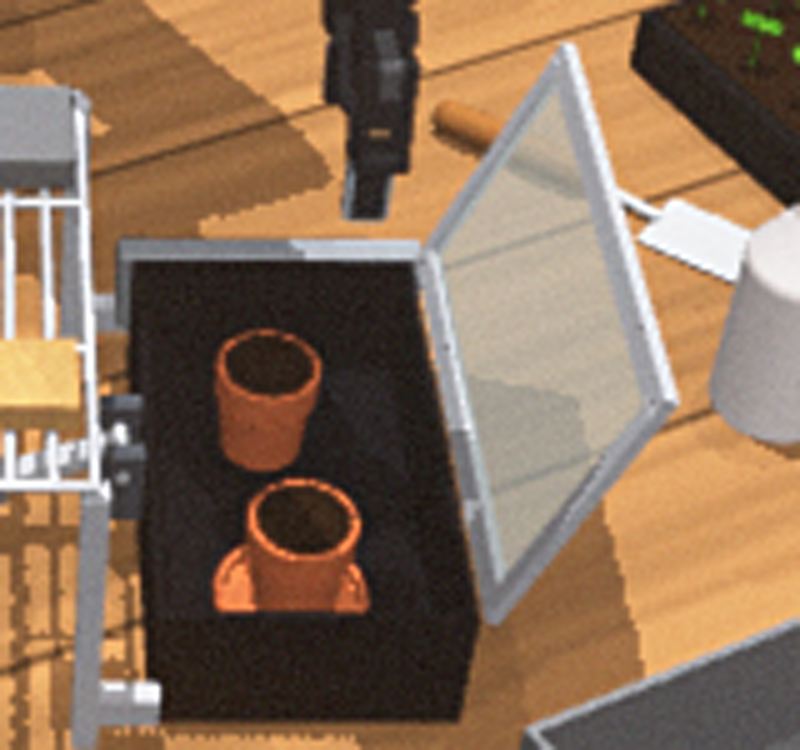

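The pot stands upright in the saucer, its rim centre at (310,208) against the predicted (311,208), and the neighbour is undisturbed. Back to the pedal, level over the shelf first.

Run:
```python
from plan import *
d=np.load("down_pose.npy",allow_pickle=True).item()
print(d["p"], np.degrees(np.arccos(-d["R"][2,2])))
b=(d["p"]-d["R"][:,2]*.10,lean(55));u=(b[0]+[0,0,.10],lean(55))
a=(P2W(-.30,0,.30),lean(0))
rows(a);rows(u,start=a);rows(b,start=u)
```

```text
[ 0.51808702 -0.00771924  0.01952724] 54.83656434682754
n 7 dist [-0.1875 -0.2428 -0.0162] rotvec/row [0.0004, -0.0004, 0.0003]
[[-4.28, -0.93, 0.22], [-4.28, -0.92, 0.22], [-4.28, -0.92, 0.22], [-4.28, -0.92, 0.22], [-4.28, -0.92, 0.23], [-4.29, -0.92, 0.23], [-4.29, -0.92, 0.23]]
n 7 dist [ 0.0209  0.0476 -0.1229] rotvec/row [0.0, 0.1371, 0.0]
[[0.74, -0.02, 1.76], [0.5, -0.02, 1.84], [0.24, -0.02, 1.89], [-0.02, -0.02, 1.91], [-0.28, -0.02, 1.88], [-0.54, -0.02, 1.83], [-0.78, -0.02, 1.74]]
n 3 dist [ 0.   0.  -0.1] rotvec/row [0.0, 0.0, 0.0]
[[-2.73, 0.0, 1.91], [-2.73, 0.0, 1.91], [-2.73, 0.0, 1.91]]
```

```bash
python3 -m inch '[{"delta_pos":[-4.28,-0.92,0],"rotation":[0,0,0]},{"delta_pos":[-4.28,-0.92,0],"rotation":[0,0,0]},{"delta_pos":[-4.28,-0.92,0],"rotation":[0,0,0]},{"delta_pos":[-4.28,-0.92,0],"rotation":[0,0,0]},{"delta_pos":[-4.28,-0.92,0.5],"rotation":[0,0,0]},{"delta_pos":[-4.28,-0.92,0.5],"rotation":[0,0,0]},{"delta_pos":[-4.28,-0.92,0.5],"rotation":[0,0,0]},{"delta_pos":[0,0,0],"rotation":[0,0,0]}]'
python3 -m inch '[{"delta_pos":[0.74,0,1.76],"rotation":[0,0.137,0]},{"delta_pos":[0.5,0,1.84],"rotation":[0,0.137,0]},{"delta_pos":[0.24,0,1.89],"rotation":[0,0.137,0]},{"delta_pos":[0,0,1.91],"rotation":[0,0.137,0]},{"delta_pos":[-0.28,0,1.88],"rotation":[0,0.137,0]},{"delta_pos":[-0.54,0,1.83],"rotation":[0,0.137,0]},{"delta_pos":[-0.78,0,1.74],"rotation":[0,0.137,0]},{"delta_pos":[0,0,0],"rotation":[0,0,0]},{"delta_pos":[0,0,0],"rotation":[0,0,0]}]'
python3 - <<'E'
from plan import *
d=np.load("down_pose.npy",allow_pickle=True).item()
b=(d["p"]-d["R"][:,2]*.10,lean(55));u=(b[0]+[0,0,.10],lean(55))
rows(u);rows(b,n=3)
E
```

```text
time_s: 18.35
eef_pos: [0.4586, -0.1318, 0.2965]
eef_rot: [-0.002, 0.847, 0.531, -0.001]
wrist_force: [1.3, -0.2, 0.6]
opening: 0.996
time_s: 19.25
eef_pos: [0.4842, -0.0812, 0.1754]
eef_rot: [-0.248, 0.751, 0.472, 0.39]
wrist_force: [-0.7, 0.5, 0.6]
opening: 0.991
n 1 dist [-0.0013 -0.0003  0.0018] rotvec/row [-0.0042, -0.0002, -0.0024]
[[0.1, -0.1, -0.17]]
n 3 dist [-0.0013 -0.0003 -0.0982] rotvec/row [-0.0014, -0.0001, -0.0008]
[[-2.7, -0.02, 1.85], [-2.7, -0.02, 1.86], [-2.7, -0.03, 1.86]]
```

```bash
python3 -m inch '[{"delta_pos":[-2.7,-0.02,1.86],"rotation":[0,0,0]},{"delta_pos":[-2.7,-0.02,1.86],"rotation":[0,0,0]},{"delta_pos":[-2.7,-0.02,1.86],"rotation":[-0.003,0,-0.002]},{"delta_pos":[0,0,0],"rotation":[0,0,0]},{"delta_pos":[0,0,0],"rotation":[0,0,0]}]'
python3 - <<'E'
from plan import *
d=np.load("down_pose.npy",allow_pickle=True).item()
snap("wrist","w24");rows((d["p"],lean(55)))
E
```

```text
time_s: 19.75
eef_pos: [0.485, -0.0825, 0.0803]
eef_rot: [-0.244, 0.75, 0.475, 0.391]
wrist_force: [0.1, -0.7, -0.6]
opening: 0.993
n 3 dist [ 0.0328  0.0753 -0.061 ] rotvec/row [0.0008, 0.0006, 0.0026]
[[-0.09, -0.11, 3.41], [-0.09, -0.1, 3.41], [-0.09, -0.1, 3.41]]
```

View pics/w24.png

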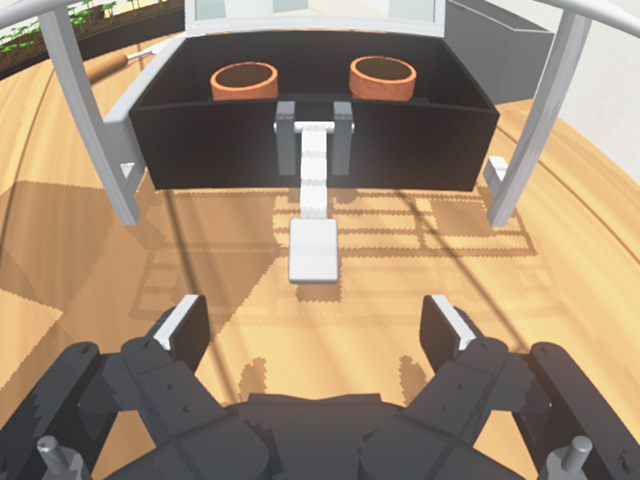

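The pedal pad is down at about (313,250), centred between the jaws. Approach and pinch.

```bash
python3 -m inch '[{"delta_pos":[-0.09,-0.08,3.4],"rotation":[0,0,0]},{"delta_pos":[-0.09,-0.08,3.4],"rotation":[0,0,0.003]},{"delta_pos":[-0.09,-0.05,2.4],"rotation":[0,0,0]},{"delta_pos":[0,0,1],"rotation":[0,0,0]},{"delta_pos":[0,0,0],"rotation":[0,0,0]},{"delta_pos":[0,0,0],"rotation":[0,0,0]}]'
python3 - <<'E'
from plan import *
d=np.load("down_pose.npy",allow_pickle=True).item()
rows((d["p"],lean(55)),n=1)
E
```

```text
time_s: 20.4
eef_pos: [0.5186, -0.0085, 0.0188]
eef_rot: [-0.244, 0.75, 0.473, 0.392]
wrist_force: [-0.0, -0.6, -0.0]
opening: 0.998
n 1 dist [-0.0005  0.0008  0.0008] rotvec/row [0.0027, 0.0003, 0.0032]
[[0.09, -0.08, -0.0]]
```

```bash
python3 -m inch '[{"delta_pos":[0.06,-0.08,0],"rotation":[0,0,0]},{"delta_pos":[0,0,0],"rotation":[0,0,0]},{"delta_pos":[0,0,0],"rotation":[0,0,0]},{"delta_pos":[0,0,0],"rotation":[0,0,0]},{"delta_pos":[0,0,0],"rotation":[0,0,0]},{"delta_pos":[0,0,0],"rotation":[0,0,0]},{"delta_pos":[0,0,0],"rotation":[0,0,0]}]' 2
python3 - <<'E'
from plan import *
snap("wrist","w25");o=get_obs();print(o["wrist_force"],o["torque"])
arc(.65,0,55,40,40)
E
```

```text
time_s: 21.1
eef_pos: [0.5194, -0.0091, 0.0185]
eef_rot: [-0.243, 0.751, 0.472, 0.392]
wrist_force: [7.3, -3.0, -0.7]
opening: 0.338
[ 8.13678252 -3.05842934 -0.62350815] [-0.53439193 -0.35638327 -0.69423187]
rot y per row -0.0065
[0.07, 0.0, -0.125] [0.0, -0.0065, 0.0]
[0.071, 0.0, -0.124] [-0.0, -0.0065, 0.0]
[0.072, -0.0, -0.123] [0.0, -0.0065, -0.0]
[0.073, -0.0, -0.123] [0.0, -0.0065, -0.0]
[0.074, 0.0, -0.122] [-0.0, -0.0065, 0.0]
[0.076, 0.0, -0.121] [0.0, -0.0065, 0.0]
[0.077, -0.0, -0.12] [0.0, -0.0065, -0.0]
[0.078, 0.0, -0.119] [-0.0, -0.0065, 0.0]
[0.079, -0.0, -0.118] [0.0, -0.0065, -0.0]
[0.08, 0.0, -0.117] [-0.0, -0.0065, -0.0]
[0.081, -0.0, -0.117] [-0.0, -0.0065, 0.0]
[0.083, 0.0, -0.116] [-0.0, -0.0065, -0.0]
[0.084, 0.0, -0.115] [0.0, -0.0065, -0.0]
[0.085, -0.0, -0.114] [0.0, -0.0065, 0.0]
[0.086, -0.0, -0.113] [-0.0, -0.0065, -0.0]
[0.087, 0.0, -0.112] [0.0, -0.0065, 0.0]
[0.088, -0.0, -0.111] [0.0, -0.0065, -0.0]
[0.089, 0.0, -0.11] [-0.0, -0.0065, 0.0]
[0.09, -0.0, -0.109] [-0.0, -0.0065, -0.0]
[0.091, 0.0, -0.108] [0.0, -0.0065, -0.0]
[0.092, 0.0, -0.107] [-0.0, -0.0065, -0.0]
[0.093, 0.0, -0.106] [0.0, -0.0065, -0.0]
[0.094, -0.0, -0.105] [-0.0, -0.0065, 0.0]
[0.095, -0.0, -0.104] [0.0, -0.0065, 0.0]
[0.096, 0.0, -0.103] [0.0, -0.0065, -0.0]
[0.097, 0.0, -0.102] [0.0, -0.0065, 0.0]
[0.098, -0.0, -0.101] [0.0, -0.0065, 0.0]
[0.099, 0.0, -0.1] [-0.0, -0.0065, -0.0]
[0.1, -0.0, -0.099] [-0.0, -0.0065, 0.0]
[0.101, 0.0, -0.097] [0.0, -0.0065, -0.0]
[0.102, -0.0, -0.096] [0.0, -0.0065, 0.0]
[0.103, -0.0, -0.095] [0.0, -0.0065, -0.0]
[0.104, 0.0, -0.094] [-0.0, -0.0065, 0.0]
[0.105, 0.0, -0.093] [-0.0, -0.0065, 0.0]
[0.106, 0.0, -0.092] [0.0, -0.0065, -0.0]
[0.107, -0.0, -0.091] [-0.0, -0.0065, 0.0]
[0.108, 0.0, -0.09] [0.0, -0.0065, -0.0]
[0.108, -0.0, -0.088] [0.0, -0.0065, 0.0]
[0.109, -0.0, -0.087] [-0.0, -0.0065, -0.0]
[0.11, 0.0, -0.086] [0.0, -0.0065, 0.0]
```

View pics/w25.png

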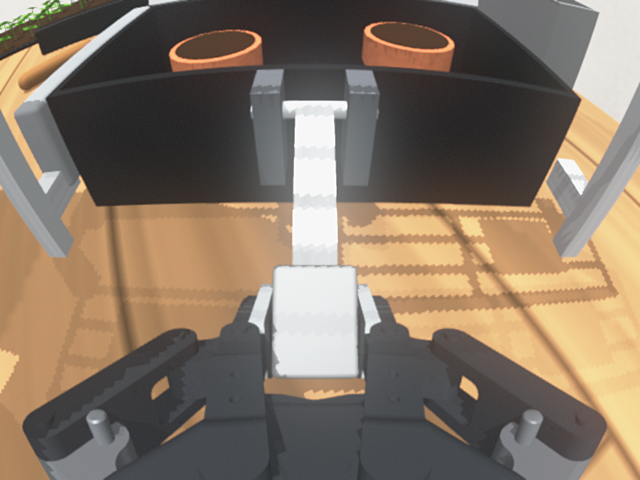

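Good pinch. Lifting slowly in 10-row steps, holding on throughout.

```bash
python3 -m inch '[{"delta_pos":[0.07,0,-0.125],"rotation":[0,-0.0065,0]},{"delta_pos":[0.071,0,-0.124],"rotation":[0,-0.0065,0]},{"delta_pos":[0.072,0,-0.123],"rotation":[0,-0.0065,0]},{"delta_pos":[0.073,0,-0.123],"rotation":[0,-0.0065,0]},{"delta_pos":[0.074,0,-0.122],"rotation":[0,-0.0065,0]},{"delta_pos":[0.076,0,-0.121],"rotation":[0,-0.0065,0]},{"delta_pos":[0.077,0,-0.12],"rotation":[0,-0.0065,0]},{"delta_pos":[0.078,0,-0.119],"rotation":[0,-0.0065,0]},{"delta_pos":[0.079,0,-0.118],"rotation":[0,-0.0065,0]},{"delta_pos":[0.08,0,-0.117],"rotation":[0,-0.0065,0]}]'
python3 -m inch '[{"delta_pos":[0.081,0,-0.117],"rotation":[0,-0.0065,0]},{"delta_pos":[0.083,0,-0.116],"rotation":[0,-0.0065,0]},{"delta_pos":[0.084,0,-0.115],"rotation":[0,-0.0065,0]},{"delta_pos":[0.085,0,-0.114],"rotation":[0,-0.0065,0]},{"delta_pos":[0.086,0,-0.113],"rotation":[0,-0.0065,0]},{"delta_pos":[0.087,0,-0.112],"rotation":[0,-0.0065,0]},{"delta_pos":[0.088,0,-0.111],"rotation":[0,-0.0065,0]},{"delta_pos":[0.089,0,-0.11],"rotation":[0,-0.0065,0]},{"delta_pos":[0.09,0,-0.109],"rotation":[0,-0.0065,0]},{"delta_pos":[0.091,0,-0.108],"rotation":[0,-0.0065,0]}]'
python3 - <<'E'
from plan import *
snap("wrist","w26");rows(pedal(.325,47.5))
E
```

```text
time_s: 22.15
eef_pos: [0.517, -0.0142, 0.0308]
eef_rot: [-0.227, 0.764, 0.48, 0.367]
wrist_force: [9.6, -2.4, -7.6]
opening: 0.345
time_s: 23.15
eef_pos: [0.5155, -0.0174, 0.0448]
eef_rot: [-0.21, 0.776, 0.487, 0.342]
wrist_force: [5.3, -6.1, -5.3]
opening: 0.342
n 1 dist [0.0001 0.0001 0.0065] rotvec/row [0.0075, 0.0037, 0.0022]
[[0.49, 0.01, -0.43]]
```

View pics/w26.png

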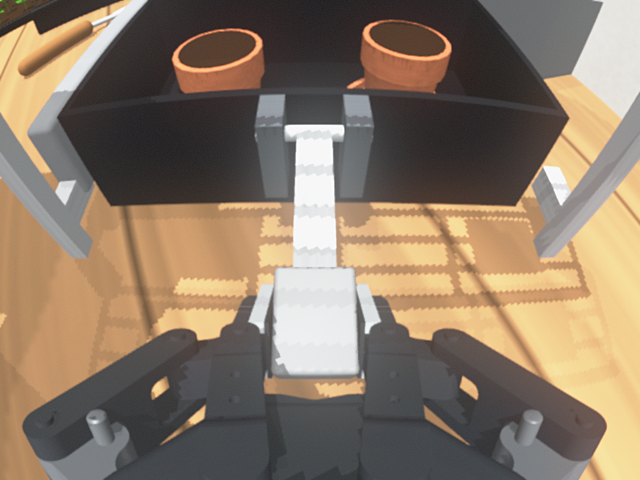

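```bash
python3 -m inch '[{"delta_pos":[0.092,0,-0.107],"rotation":[0,-0.0065,0]},{"delta_pos":[0.093,0,-0.106],"rotation":[0,-0.0065,0]},{"delta_pos":[0.094,0,-0.105],"rotation":[0,-0.0065,0]},{"delta_pos":[0.095,0,-0.104],"rotation":[0,-0.0065,0]},{"delta_pos":[0.096,0,-0.103],"rotation":[0,-0.0065,0]},{"delta_pos":[0.097,0,-0.102],"rotation":[0,-0.0065,0]},{"delta_pos":[0.098,0,-0.101],"rotation":[0,-0.0065,0]},{"delta_pos":[0.099,0,-0.1],"rotation":[0,-0.0065,0]},{"delta_pos":[0.1,0,-0.099],"rotation":[0,-0.0065,0]},{"delta_pos":[0.101,0,-0.097],"rotation":[0,-0.0065,0]}]'
python3 - <<'E'
from plan import *
rows(pedal(.1625,43.75));snap("scene","s27");snap("wrist","w27");crop("s27",290,180,200,150,4,"c27")
E
```

```text
time_s: 24.2
eef_pos: [0.5151, -0.0183, 0.0591]
eef_rot: [-0.194, 0.786, 0.494, 0.316]
wrist_force: [4.1, -8.8, -2.1]
opening: 0.342
n 1 dist [0.0002 0.0004 0.0066] rotvec/row [0.0077, 0.0032, 0.0017]
[[0.49, 0.01, -0.44]]
```

View pics/c27.png

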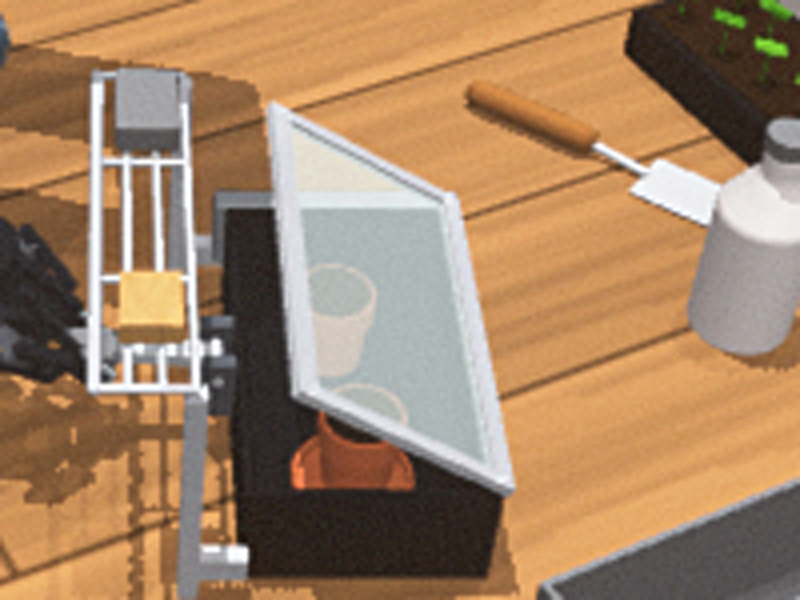

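View pics/w27.png

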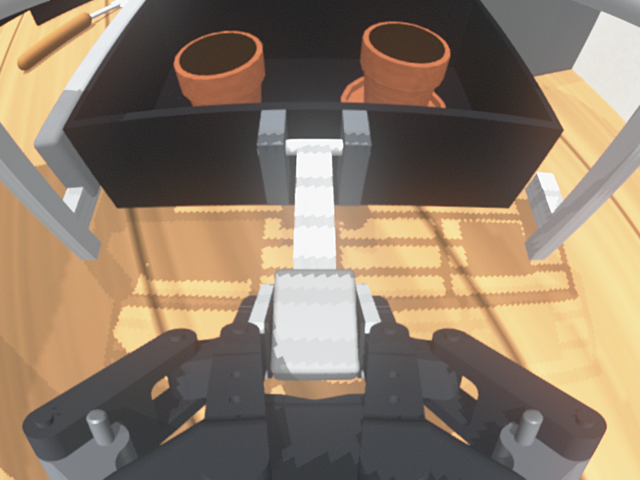

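The hood is about 40° open and under control. Continuing, slower now.

```bash
python3 -m inch '[{"delta_pos":[0.102,0,-0.096],"rotation":[0,-0.0065,0]},{"delta_pos":[0.103,0,-0.095],"rotation":[0,-0.0065,0]},{"delta_pos":[0.104,0,-0.094],"rotation":[0,-0.0065,0]},{"delta_pos":[0.105,0,-0.093],"rotation":[0,-0.0065,0]},{"delta_pos":[0.106,0,-0.092],"rotation":[0,-0.0065,0]},{"delta_pos":[0.107,0,-0.091],"rotation":[0,-0.0065,0]},{"delta_pos":[0.108,0,-0.09],"rotation":[0,-0.0065,0]},{"delta_pos":[0.108,0,-0.088],"rotation":[0,-0.0065,0]}]'
python3 -m inch '[{"delta_pos":[0.055,0,-0.043],"rotation":[0,-0.003,0]},{"delta_pos":[0.055,0,-0.043],"rotation":[0,-0.003,0]},{"delta_pos":[0.055,0,-0.043],"rotation":[0,-0.003,0]},{"delta_pos":[0.055,0,-0.043],"rotation":[0,-0.003,0]},{"delta_pos":[0,0,0],"rotation":[0,0,0]}]'
python3 - <<'E'
from plan import *
rows(pedal(0,40));snap("scene","s28");snap("wrist","w28");crop("s28",290,180,200,150,4,"c28")
E
```

```text
time_s: 25.1
eef_pos: [0.5156, -0.0174, 0.0705]
eef_rot: [-0.181, 0.794, 0.499, 0.296]
wrist_force: [2.8, -8.7, 0.7]
opening: 0.342
time_s: 25.6
eef_pos: [0.5158, -0.0168, 0.0734]
eef_rot: [-0.178, 0.796, 0.5, 0.291]
wrist_force: [0.8, -10.7, 1.4]
opening: 0.345
n 1 dist [0.0003 0.0006 0.0061] rotvec/row [0.0078, 0.0016, 0.0022]
[[0.44, 0.01, -0.43]]
```

View pics/c28.png

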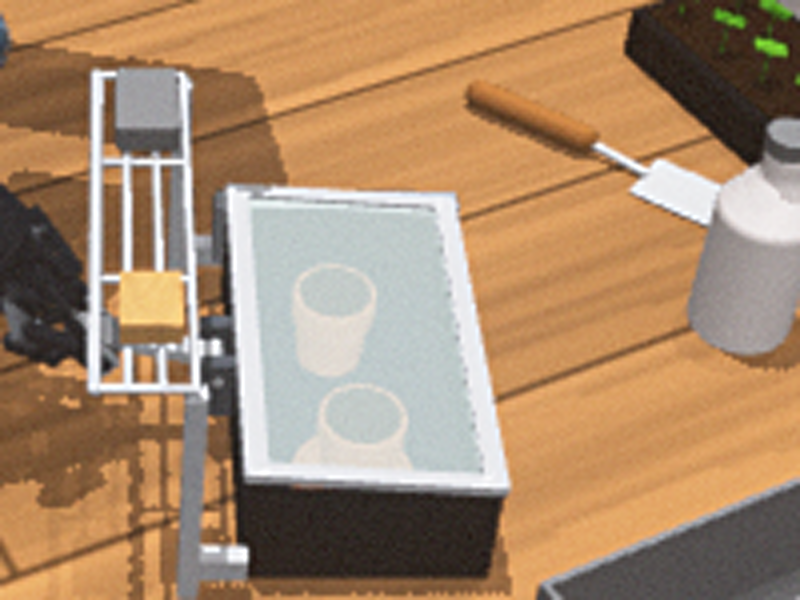

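View pics/w28.png

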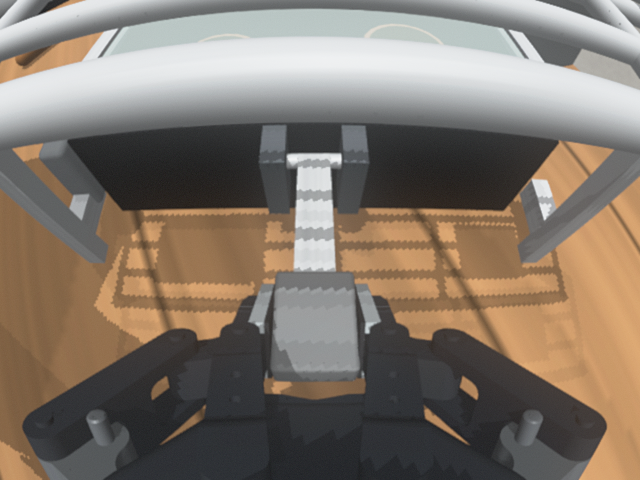

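Nearly shut: the front corner is at (247,478), against (243,492) when shut. Easing the last millimetres.

```bash
python3 -m inch '[{"delta_pos":[0.045,0,-0.035],"rotation":[0,0,0]},{"delta_pos":[0.045,0,-0.035],"rotation":[0,0,0]},{"delta_pos":[0.045,0,-0.035],"rotation":[0,0,0]},{"delta_pos":[0.045,0,-0.035],"rotation":[0,0,0]},{"delta_pos":[0.045,0,-0.035],"rotation":[0,0,0]},{"delta_pos":[0,0,0],"rotation":[0,0,0]}]'
python3 -m inch '[{"delta_pos":[0.045,0,-0.035],"rotation":[0,0,0]},{"delta_pos":[0.045,0,-0.035],"rotation":[0,0,0]},{"delta_pos":[0.045,0,-0.035],"rotation":[0,0,0]},{"delta_pos":[0,0,0],"rotation":[0,0,0]}]'
python3 - <<'E'
from plan import *
rows(pedal(0,40));snap("scene","s29");crop("s29",290,180,200,150,4,"c29")
E
```

```text
time_s: 26.3
eef_pos: [0.5161, -0.0162, 0.0758]
eef_rot: [-0.178, 0.796, 0.5, 0.291]
wrist_force: [3.8, -9.2, -2.9]
opening: 0.343
time_s: 26.7
eef_pos: [0.516, -0.0162, 0.076]
eef_rot: [-0.178, 0.796, 0.5, 0.29]
wrist_force: [9.6, -8.2, -15.8]
opening: 0.343
n 1 dist [ 0.0001 -0.      0.0035] rotvec/row [0.0086, 0.0038, 0.0006]
[[0.23, 0.01, -0.27]]
```

View pics/c29.png

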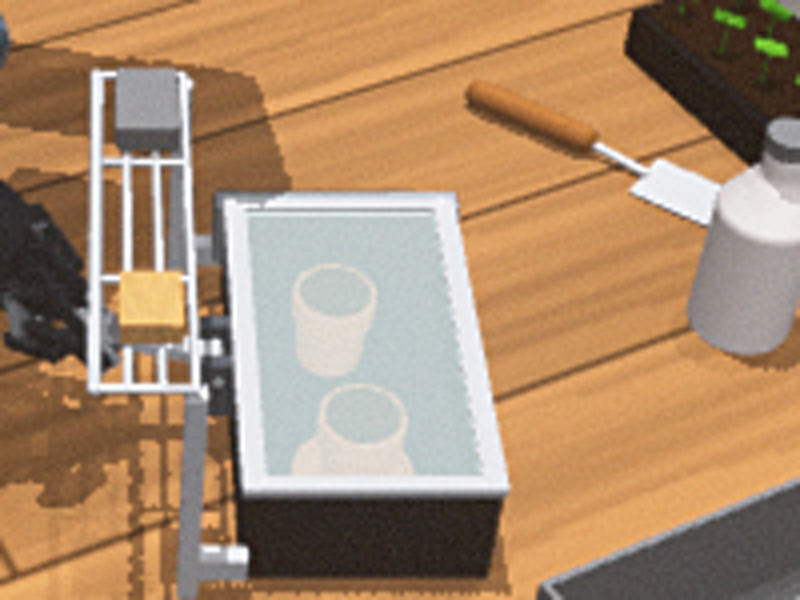

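Hood shut flush: its corners match the start picture, and the force rose to 16 N against the stop. I'll relieve that, release and back away.

```bash
python3 -m inch '[{"delta_pos":[-0.045,0,0.035],"rotation":[0,0,0]},{"delta_pos":[-0.045,0,0.035],"rotation":[0,0,0]},{"delta_pos":[0,0,0],"rotation":[0,0,0]}]'
python3 -m inch '[{"delta_pos":[0,0,0],"rotation":[0,0,0]},{"delta_pos":[0,0,0],"rotation":[0,0,0]},{"delta_pos":[0,0,0],"rotation":[0,0,0]},{"delta_pos":[0,0,0],"rotation":[0,0,0]},{"delta_pos":[0,0,0],"rotation":[0,0,0]},{"delta_pos":[0,0,0],"rotation":[0,0,0]}]' 8.5
python3 -m inch '[{"delta_pos":[0,0,-2],"rotation":[0,0,0]},{"delta_pos":[0,0,-3],"rotation":[0,0,0]},{"delta_pos":[0,0,-4],"rotation":[0,0,0]},{"delta_pos":[0,0,-4],"rotation":[0,0,0]},{"delta_pos":[0,0,-2],"rotation":[0,0,0]},{"delta_pos":[0,0,0],"rotation":[0,0,0]},{"delta_pos":[0,0,0],"rotation":[0,0,0]}]'
python3 - <<'E'
from plan import *
snap("scene","s30");snap("wrist","w30");crop("s30",290,180,200,150,4,"c30")
a=cv2.imread("pics/scene0.png").astype(int);b=cv2.imread("pics/s30.png").astype(int)
d=(abs(a-b).max(2)>60).astype(np.uint8)*255;cv2.imwrite("pics/diff30.png",d)
E
```

```text
time_s: 27.05
eef_pos: [0.5161, -0.0162, 0.0758]
eef_rot: [-0.178, 0.796, 0.5, 0.291]
wrist_force: [5.1, -9.5, -6.5]
opening: 0.343
time_s: 27.65
eef_pos: [0.5142, -0.0123, 0.0762]
eef_rot: [-0.183, 0.795, 0.5, 0.291]
wrist_force: [-0.5, 0.2, 1.1]
opening: 0.994
time_s: 28.35
eef_pos: [0.4721, -0.0994, 0.1904]
eef_rot: [-0.182, 0.795, 0.5, 0.291]
wrist_force: [0.6, 1.1, -0.1]
opening: 0.996
```

View pics/s30.png

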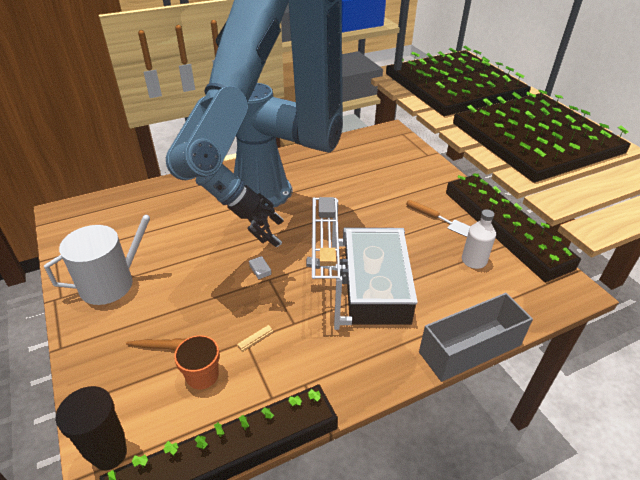

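View pics/w30.png

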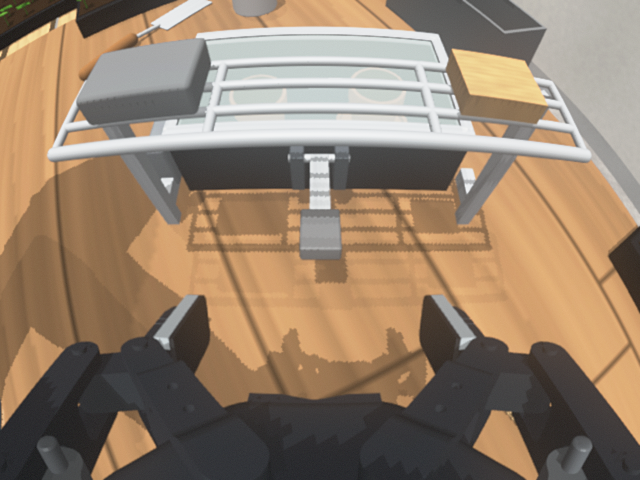

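View pics/c30.png

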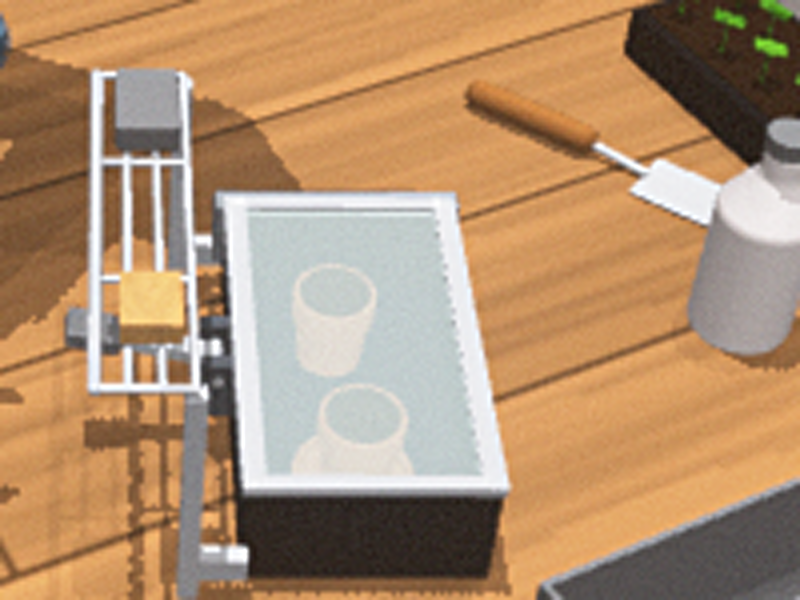

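View pics/diff30.png

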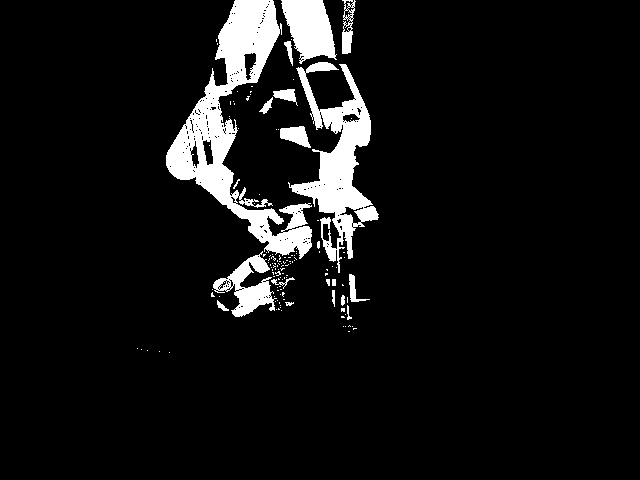

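The hood is shut, the pedal is up, the pot stands in the saucer, and the difference from the first picture shows only the arm, the moved pot and shadows. Handing in.

```bash
python3 -c "
from bench import *
print(hand_in())"
```

```text
the job is handed in; nothing more can be done
None
```

The job is done and handed in at about 28 s on the robot's clock, against the 72 s allowed. `hand_in()` gives no verdict.

- **Opening:** I pinched the pedal pad and pressed it down until the force rose to 29 N with no further movement. The hood tipped back past upright and stayed open after I let go.
- **Placing the pot:** I took the pot by its rim, carried it over the shelf and stood it upright in the saucer. Its rim centre was within about 1 pixel of the position I expected.
- **Closing:** I pinched the pad again and eased it up in small steps without letting go. The hood came to its stop at about 16 N, and I eased off before releasing.

**Last checks:**
- **Hood and pedal:** the hood corners match the first picture and the pedal is back up.
- **Pots and bench items:** the pot is upright in the saucer and the neighbour has not moved. Compared with the first picture, only the arm, the moved pot and shadows have changed.
- **Robot:** the gripper is open and well clear of everything.
- **One disagreement:** with the pad fully down, the gripper stood about 5 mm lower than my pedal model predicted. I put this down to slip in the grip, so I judged both end positions by force and by the pictures instead.

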